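# Index the lid-press turret and close the open tin

## Task

One of the tins standing on the press's turret still has its lid proud. Count how many clicks away it is and turn the turret click by click, without forcing it, until that tin has clicked to rest under the ram and let go of the turret; then push the ram knob down until the lid is fully home, without crushing the tin, and let the ram rise. Leave the other things on the bench alone.

Things in the scene. Friction and masses are not known exactly. Their poses are not given: they have to be found in the camera images.
- press: Fixed bench lid press, grey painted: base plate 320 x 320 x 12 mm, round housing. Origin: on the turret's axis at the bench top; z up; its y axis points from the turret's axis to the ram. A column at y = 131 to 155 mm carries an arm (x -17 to 17, y 71 to 155, z 130 to 150 mm) over the turret's rim; the ram slides in it at y = 90 mm.
- turret: Turret, turning either way about the press's vertical axis (same origin, z up): aluminium disc, radius 122 mm, top at z 50 mm, with eight nests 45 degrees apart, 90 mm from the axis, one of them on the turret's y axis. It starts with that nest, empty, under the ram. Five nests hold plain tins (diameter 46 mm, z 50 to 100 mm, closed lids to z 102) between three low pins, with 1 mm play.
- hub (a point): On the turret's axis, centre of the top of the capstan plate (radius 60 mm, top at z 125 mm) on the turret's hub. A sprung roller clicks into a notch every 45 degrees and the turret starts in a notch. A click takes up to about 0.25 N m; past the crest (22.5 degrees) it springs ahead into the next notch and centres itself there once let go.
- spindle (a point): Fixed point of the press, on its axis at z 125 mm, where the hub point should be. The turret's bearing gives about 1 mm per 10 N of side load (sideways pull on the turret, any direction), then springs back; more than about 20 N (hub shifted over 2 mm) is forcing it.
- peg (a point): Half-way up one of four upright steel pegs on the capstan plate, diameter 12 mm, z 125 to 170 mm, 48 mm from the axis, at 45, 135, 225 and 315 degrees from the turret's x axis (this one at 225). Made for turning the turret, gripped or pushed; a click takes 5 to 8 N sideways at a peg moved slowly, far more if jerked.
- open_tin: The tin with the proud lid, diameter 46 mm, 50 mm high, standing loose in its nest, 2 to 4 clicks from the ram either way round; origin: centre of its underside (z 50 mm). It must be brought under the ram (y = 90 mm in the press's frame).
- lid: The proud lid of that tin, aluminium, diameter 35 mm; origin on its axis, 11 mm below its top. It slides straight down 9 mm into its tin against about 7 N of friction and stays; its top is at z 111 mm at first, at z 102 mm fully home. Over about 20 N on it crushes the tin.
- lid_top (a point): Centre of the top of the proud lid.
- ram (a joint): Ram travel downwards, m: 0 up, at most 0.026; a spring returns it (4 N at the top, 7 N at full travel). Its foot is set on a screw: it meets the proud lid at 3 to 14 mm of travel, not known beforehand. The lid is home 9 mm later plus 1 mm squash of the foot's rubber pad. The knob takes 11 to 14 N while the lid goes in, then 8 N more per mm.
- ram_knob (a point): Centre of the top of the ram's black knob (diameter 32 mm, 14 mm high), on the ram's axis; at z 192 mm when up. Press straight down here.
- spare_tin: Bystander: small loose tin, 46 mm diameter, 50 mm high, standing on a near corner of the press's base plate.
- spare_lid: Bystander: loose lid, 35 mm diameter, 9 mm thick, on a far corner of the base plate.
- quart_can: Bystander: paint can, 108 mm diameter, 122 mm high.
- pint_can: Bystander: paint can, 86 mm diameter, 98 mm high.
- mallet: Bystander: hammer lying on the bench.
- paintbrush: Bystander: brush lying on the bench.
- tape_roll: Bystander: roll of tape, 96 mm diameter, 24 mm high.

How it is judged:
On the way, in this order (a step that is already met when the one before it is completed fails the run):
1. the tin with the proud lid has clicked to rest under the ram, its lid still proud, the turret let go (horizontal distance between lid_top and ram_knob below 0.004 m and angular speed of turret below 0.1 rad/s and contact force between the fingers and turret below 0.3 N and z of lid_top in the frame of open_tin above 0.059 m), for 0.2 s.
2. the ram has been pushed down and the lid is fully home (value of joint ram above 0.01 m and z of lid_top in the frame of open_tin below 0.053 m), for 0.1 s.
At the end, for the whole second after the job is handed in: The lid is home (its top within 1 mm of fully seated), its tin still at rest in the notch under the ram (within 5 mm), and the ram has risen again (within 2 mm of its top) (z of lid_top in the frame of open_tin below 0.053 m and horizontal distance between lid_top and ram_knob below 0.005 m and value of joint ram below 0.002 m and angular speed of turret below 0.1 rad/s); the robot touches nothing.
It fails at once if the ram is pushed down (over 7 mm) while the tin with the proud lid is not under it (over 8 mm off) (value of joint ram above 0.007 m and horizontal distance between lid_top and ram_knob above 0.008 m).
It fails at once if more than 22 N on the lid: the tin is crushed (contact force between lid and anything else above 22 N).
It fails at once if the turret is forced: pulled or pushed sideways by more than 24 N, so that its hub shifts over 2.4 mm (horizontal distance between hub and spindle above 0.0024 m).
It fails at once if a bystander is pushed aside by more than 30 mm (distance of any of spare_tin, spare_lid, quart_can, pint_can, mallet, paintbrush, tape_roll from where it was at the start of the episode above 0.03 m).
It also fails if it takes over 72 s, if anything falls off the work surface, if the arm or the gripper's body presses on something with over 40 N, if the wrist force passes 120 N, or if a joint passes its speed limit or range.

## Robot

A 6-joint arm with a two-finger parallel gripper is mounted at the origin on the work surface. World frame = base frame: x ahead of the robot, y to its left, z up, the work surface at z = 0. Lengths are in m, angles in rad, forces in N, time in s.
With the tool pointing down it reaches from about 0.35 to 0.925 m from the base axis. Payload 6.4 kg.
Tool frame: the origin (TCP) lies midway between the tips of the shut fingers; the grasp point (between the pads) lies 19 mm behind it; z points along the fingers, y is the direction in which the jaws open and shut (so a half turn about z gives the same grasp; the last joint's range is limited). The gripper opens to 85 mm and grips with 20 to 120 N. Pads are 22 mm wide; open, the fingers measure 114 mm over their backs; the gripper's body (76 mm by 85 mm) begins 54 mm behind the grasp point. The pads swing forward as they close: fully open they stand 13 mm farther back than shut.
Start: joints at [1.039, 0.245, 1.558, -0, 1.339, -0.174], TCP at [0.228, 0.609, 0.231] pointing down, gripper open.
Joint ranges: [-3.13, 3.13], [-1.02, 2.26], [0.13, 2.54], [-0.95, 4.09], [0.21, 2.88], [-2.74, 2.74]. Speed limits (rad/s): [2.57, 2.57, 3.14, 3.14, 3.14, 3.14].

## Interface

Orientations are given as a rotation vector (axis times angle).
In Python, from cell import arm, camera, recognise, trace, pinpoint gives the robot as it stands.
- The arm moves only by the tool send_rows, never from a script. Its argument "deltas" is a list of rows, each an object of numbers: "tx", "ty", "tz": the shift along the tool's x, y, z each as a share of 2 cm, from -1 to 1; "wx", "wy", "wz": the turn, a rotation vector about the tool's x, y, z each as a share of 8 degrees, from -1 to 1; "jaw": the gripper command: -1 is shut, 1 is fully open, values between are in proportion. A call has 1 to 12 rows; each row shifts and turns the commanded pose from where the row before left it, along the tool's axes as they then stand; what a row does not reach is not made up. A row lasts 1/10 s, in which the tool goes at most 50 mm and 8.59 degrees, less where a joint would pass 70% of its speed; a pose out of reach is approached as far as the arm can. A call with a number of a shift or a turn outside -1 to 1 is refused whole. A call with a gripper value outside its range is refused whole. The fingers move at their own pace and stop on an object; "squeeze" is the grip in N (left out, the last holds). Time passes only in rows, so rows that do not move let the fingers close. It gives the time, the measured TCP pose, the force and the opening at its end, in the units of the state.
- arm.get_obs(): the state, without advancing time (a new reading comes with each control period).
- camera(name): name is "scene" or "top" or "wrist"; returns a dict with "pixels" (384x512x3 uint8, red, green, blue), "mtx" (3x3 intrinsics, pixels), "rvec" (rotation vector, rad) and "tvec" (3), from world to camera coordinates, as OpenCV has them. Camera axes: x right, y down, z forward; pixel columns grow to the right and rows downward; lengths in m; the calibration is good to about 2 mm. A picture is of the moment at which its call begins. There is no depth.
- arm.close_job(): hands the job in, once; it reports no verdict.
Trained networks look in a picture, given as the dict that the camera call returned (one of the last four; its "shot" number tells which), for a name from the list of things; names that differ only in an ending like _2 or _b are one class to them, and where a whole thing is asked for, a point or a joint stands for the part that bears it (a point fixed in the world has none). Each returns a list of dicts, best first, with "confidence" (0 to 1); they miss things now and then, are a little off and sometimes report something else, mostly with a low value. They report only what shows in the picture. A call takes as long as a camera call.
- recognise(picture, name): "xyz" ([x, y, z] in m, in the coordinates of the camera as it stood for that picture, good to about 4 mm: the middle of the surface that is visible of it).
- trace(picture, name): "mask" (384x512 bool, what is visible of it).
- pinpoint(picture, name): "xyz" ([x, y, z] in m, in the coordinates of the camera as it stood for that picture, good to about 4 mm: a listed point, or the origin of a listed thing).
The state is a dict: "clock": time; "q": joint angles; "joint_vel": joint speeds; "tau": joint torques, N m; "tcp_pos": TCP position; "ee_rot": TCP orientation; "wrist_force": force on the tool from outside, world axes, zero at the start; "torque": the same for the moment, N m; "gripper_width": finger opening in m.
Only numpy, scipy, OpenCV 4.12 (cv2) and the standard library are available. Lean on these libraries where they do the work, as an engineer would, in place of code of your own. Each camera call takes 0.05 s, during which the arm holds its last target. There are 200 camera calls.

## Working session

There is one attempt and no reset: what is moved stays moved. The work goes in short steps, Python scripts to look and compute and a tool call to move; the robot and the scene stay as the last step left them, time stands still between calls to the robot, and variables do not carry over. Pictures are saved under pics/ and viewed, about 8 in all and at most 12, crops included, and the job is handed in when it is done.

Besides the shell and the picture viewer there is one more tool, called after ">>>" by a JSON object that holds its "api" and its "payload". send_rows: Moves the arm, as the interface text tells. Its arguments: {"type":"object","properties":{"deltas":{"type":"array","items":{"type":"object","properties":{"tx":{"type":"number"},"ty":{"type":"number"},"tz":{"type":"number"},"wx":{"type":"number"},"wy":{"type":"number"},"wz":{"type":"number"},"jaw":{"type":"number"}}}},"squeeze":{"type":"number"}},"required":["deltas"]}

```bash
mkdir -p pics; cat > h.py <<'E'
import numpy as np, cv2
from cell import arm, camera, recognise, trace, pinpoint
def R(c): return cv2.Rodrigues(np.array(c["rvec"],float))[0]
def w(c,p): return R(c).T@(np.array(p)-np.array(c["tvec"]).ravel())
def px(c,P): return cv2.projectPoints(np.array([P],float),np.array(c["rvec"],float),np.array(c["tvec"],float),np.array(c["mtx"],float),None)[0].ravel()
def save(c,n): cv2.imwrite("pics/"+n,cv2.cvtColor(c["pixels"],cv2.COLOR_RGB2BGR))
E
python3 - <<'E'
from h import *
ims=[]
for n in ["scene","top"]:
    c=camera(n); ims.append(c["pixels"])
    for k in ["press","hub","spindle","peg","open_tin","lid_top","ram_knob","turret"]:
        r=pinpoint(c,k)
        print(n,k,[(np.round(w(c,x["xyz"]),3).tolist(),round(x["confidence"],2)) for x in r[:3]])
    save(c,n+".png")
print(arm.get_obs())
E
```

```text
scene press [([0.522, -0.026, 0.001], 0.81)]
scene hub [([0.52, -0.026, 0.122], 0.98)]
scene spindle [([0.516, -0.027, 0.124], 0.57)]
scene peg [([0.485, -0.063, 0.151], 0.63), ([0.518, -0.026, -0.002], 0.6)]
scene open_tin [([0.614, -0.024, 0.048], 0.7)]
scene lid_top [([0.612, -0.029, 0.112], 0.57)]
scene ram_knob [([0.61, -0.028, 0.114], 0.72), ([0.522, 0.064, 0.194], 0.5)]
scene turret [([0.523, -0.028, 0.003], 0.9)]
top press [([0.526, -0.026, 0.003], 0.56), ([0.525, -0.03, 0.125], 0.25)]
top hub [([0.519, -0.032, 0.126], 0.82), ([0.527, -0.031, 0.125], 0.28)]
top spindle [([0.612, -0.031, 0.098], 0.74), ([0.522, -0.029, 0.126], 0.63)]
top peg [([0.491, -0.061, 0.149], 0.81)]
top open_tin [([0.613, -0.03, 0.051], 0.44)]
top lid_top [([0.613, -0.029, 0.112], 0.58), ([0.523, 0.065, 0.193], 0.32)]
top ram_knob [([0.527, 0.06, 0.195], 0.6), ([0.655, -0.162, 0.012], 0.47)]
top turret [([0.52, -0.027, -0.002], 0.66)]
{'clock': 0.9, 'q': array([ 1.03892972e+00,  2.45073271e-01,  1.55782582e+00,  2.39493327e-05,
        1.33870399e+00, -1.74090633e-01]), 'joint_vel': array([ 0.00046316,  0.00172415,  0.00011363,  0.00117013, -0.00061526,
       -0.00136841]), 'tau': array([ 2.84398084e-04, -4.29509068e+01, -3.26429808e+01, -1.22248216e-04,
        4.60342526e-04, -8.63016623e-06]), 'tcp_pos': array([0.22760811, 0.60884742, 0.23129347]), 'ee_rot': array([-5.59004578e-01, -3.09143304e+00,  2.70095752e-06]), 'wrist_force': array([ 0.67197056,  0.1947111 , -0.33629799]), 'torque': array([-0.00496223, -0.02273601, -0.02760672]), 'gripper_width': 0.08557943136927161}
```

View pics/scene.png

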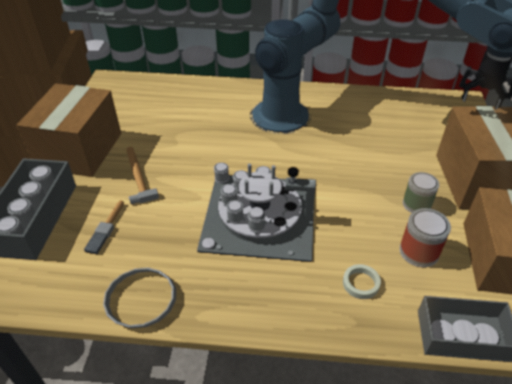

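View pics/top.png

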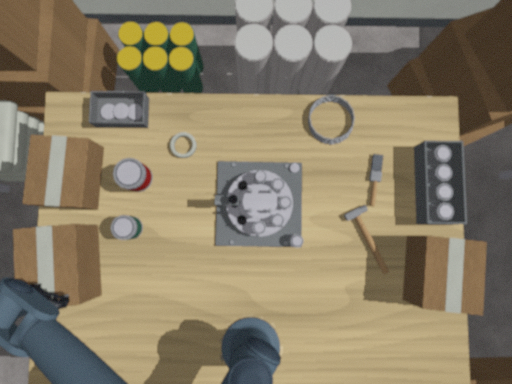

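The scene view shows the press at about (260,210), and the top view at about (260,203). The networks put the proud tin on the press's +x side, about (0.613,-0.029), which is 2 clicks CCW. I'll square up the tool, approach, and check with the wrist camera.

>>> {"api": "send_rows", "payload": {"deltas": [{"wz": -0.855,"jaw": -1},{"wz": -0.855,"jaw": -1},{"wz": -0.855,"jaw": -1},{"tx": -0.5,"ty": -1,"jaw": -1},{"tx": -0.5,"ty": -1,"jaw": -1},{"tx": -0.5,"ty": -1,"jaw": -1},{"tx": -0.5,"ty": -1,"jaw": -1},{"tx": -0.5,"ty": -1,"jaw": -1},{"tx": -0.5,"ty": -1,"jaw": -1},{"tx": -0.5,"ty": -1,"jaw": -1},{"tx": -0.5,"ty": -1,"jaw": -1},{"tx": -0.5,"ty": -1,"jaw": -1}]}}

```text
$.deltas[0]: bad value
```

>>> {"api": "send_rows", "payload": {"deltas": [{"tx": -0.5,"ty": -1,"jaw": -1},{"tx": -0.5,"ty": -1,"jaw": -1},{"tx": -0.5,"ty": -1,"jaw": -1},{"tx": -0.5,"ty": -1,"jaw": -1},{"tx": -0.5,"ty": -1,"jaw": -1},{"tx": -0.5,"ty": -1,"jaw": -1},{"tx": -0.5,"ty": -1,"jaw": -1},{"tx": -0.5,"ty": -1,"jaw": -1},{"tx": -0.5,"ty": -1,"jaw": -1},{"tx": -0.5,"ty": -1,"jaw": -1},{"tx": -0.5,"ty": -1,"jaw": -1},{"tx": -0.5,"ty": -1,"jaw": -1}]}}

```text
$.deltas[0]: bad value
```

>>> {"api": "send_rows", "payload": {"deltas": [{"tx": -0.5,"ty": -1,"jaw": -1},{"tx": -0.5,"ty": -1,"jaw": -1},{"tx": -0.5,"ty": -1,"jaw": -1},{"tx": -0.5,"ty": -1,"jaw": -1},{"tx": -0.5,"ty": -1,"jaw": -1},{"tx": -0.5,"ty": -1,"jaw": -1},{"tx": -0.5,"ty": -1,"jaw": -1},{"tx": -0.5,"ty": -1,"jaw": -1},{"tx": -0.5,"ty": -1,"jaw": -1},{"tx": -0.5,"ty": -1,"jaw": -1},{"tx": -0.5,"ty": -1,"jaw": -1},{"tx": -0.5,"ty": -1,"jaw": -1}]}}

```text
$.deltas[0]: bad value
```

```bash
python3 - <<'E'
from h import *
o=arm.get_obs();print(o["clock"],o["tcp_pos"],o["ee_rot"],o["gripper_width"],o["wrist_force"])
c=camera("wrist"); print(-R(c).T@np.array(c["tvec"]).ravel(),R(c)[2])
for k in ["hub","spindle","peg","open_tin","lid_top","ram_knob","press","turret"]:
    print(k,[(np.round(w(c,x["xyz"]),3).tolist(),round(x["confidence"],2)) for x in pinpoint(c,k)[:2]])
s=camera("scene")
a=cv2.resize(c["pixels"],(512,384)); b=cv2.resize(s["pixels"][150:260,190:330],None,fx=3.4,fy=3.4,interpolation=2)
im=np.zeros((384,1000,3),np.uint8); 
b=b[:384,:488]; im[:,:512]=a; im[:b.shape[0],512:512+b.shape[1]]=b
save({"pixels":cv2.resize(im,(800,307))},"w1.png")
E
```

```text
0.9 [0.22760811 0.60884742 0.23129347] [-5.59004578e-01 -3.09143304e+00  2.70095752e-06] 0.08557943136927161 [ 0.67197056  0.1947111  -0.33629799]
[0.15593917 0.63526603 0.37333157] [ 0.28381814 -0.1059305  -0.95300892]
hub []
spindle []
peg []
open_tin []
lid_top []
ram_knob []
press []
turret []
```

View pics/w1.png

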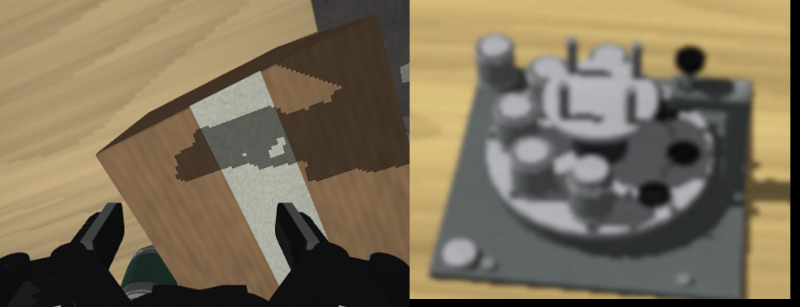

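The scene crop shows tins from the front (590,170) round the left side to the back, and empty nests at (683,152) and (655,193). The rows were refused, so I'll send every field.

>>> {"api": "send_rows", "payload": {"deltas": [{"tx": 0,"ty": 0,"tz": 0,"wx": 0,"wy": 0,"wz": -0.855,"jaw": -1},{"tx": 0,"ty": 0,"tz": 0,"wx": 0,"wy": 0,"wz": -0.855,"jaw": -1},{"tx": 0,"ty": 0,"tz": 0,"wx": 0,"wy": 0,"wz": -0.855,"jaw": -1},{"tx": -0.5,"ty": -1,"tz": 0,"wx": 0,"wy": 0,"wz": 0,"jaw": -1},{"tx": -0.5,"ty": -1,"tz": 0,"wx": 0,"wy": 0,"wz": 0,"jaw": -1},{"tx": -0.5,"ty": -1,"tz": 0,"wx": 0,"wy": 0,"wz": 0,"jaw": -1},{"tx": -0.5,"ty": -1,"tz": 0,"wx": 0,"wy": 0,"wz": 0,"jaw": -1},{"tx": -0.5,"ty": -1,"tz": 0,"wx": 0,"wy": 0,"wz": 0,"jaw": -1},{"tx": -0.5,"ty": -1,"tz": 0,"wx": 0,"wy": 0,"wz": 0,"jaw": -1},{"tx": -0.5,"ty": -1,"tz": 0,"wx": 0,"wy": 0,"wz": 0,"jaw": -1},{"tx": -0.5,"ty": -1,"tz": 0,"wx": 0,"wy": 0,"wz": 0,"jaw": -1},{"tx": -0.5,"ty": -1,"tz": 0,"wx": 0,"wy": 0,"wz": 0,"jaw": -1}], "squeeze": 40}}

```text
clock: 2.6
tcp_pos: [0.318, 0.4281, 0.2314]
ee_rot: [-0.001, 3.141, 0.0]
wrist_force: [1.2, -0.4, -0.5]
gripper_width: -0.0003
```

>>> {"api": "send_rows", "payload": {"deltas": [{"tx": -0.43,"ty": -1,"tz": 0,"wx": 0,"wy": 0,"wz": 0,"jaw": -1},{"tx": -0.43,"ty": -1,"tz": 0,"wx": 0,"wy": 0,"wz": 0,"jaw": -1},{"tx": -0.43,"ty": -1,"tz": 0,"wx": 0,"wy": 0,"wz": 0,"jaw": -1},{"tx": -0.43,"ty": -1,"tz": 0,"wx": 0,"wy": 0,"wz": 0,"jaw": -1},{"tx": -0.43,"ty": -1,"tz": 0,"wx": 0,"wy": 0,"wz": 0,"jaw": -1},{"tx": -0.43,"ty": -1,"tz": 0,"wx": 0,"wy": 0,"wz": 0,"jaw": -1},{"tx": -0.43,"ty": -1,"tz": 0,"wx": 0,"wy": 0,"wz": 0,"jaw": -1},{"tx": -0.43,"ty": -1,"tz": 0,"wx": 0,"wy": 0,"wz": 0,"jaw": -1},{"tx": -0.43,"ty": -1,"tz": 0,"wx": 0,"wy": 0,"wz": 0,"jaw": -1},{"tx": -0.43,"ty": -1,"tz": 0,"wx": 0,"wy": 0,"wz": 0,"jaw": -1},{"tx": -0.43,"ty": -1,"tz": 0,"wx": 0,"wy": 0,"wz": 0,"jaw": -1},{"tx": -0.43,"ty": -1,"tz": 0,"wx": 0,"wy": 0,"wz": 0,"jaw": -1}]}}

```text
clock: 3.8
tcp_pos: [0.4213, 0.1881, 0.2315]
ee_rot: [-0.001, 3.141, 0.0]
wrist_force: [0.5, 0.8, 0.1]
gripper_width: 0.0004
```

>>> {"api": "send_rows", "payload": {"deltas": [{"tx": -0.43,"ty": -1,"tz": -1,"wx": 0,"wy": 0,"wz": 0,"jaw": -1},{"tx": -0.43,"ty": -1,"tz": -1,"wx": 0,"wy": 0,"wz": 0,"jaw": -1},{"tx": -0.43,"ty": -1,"tz": -1,"wx": 0,"wy": 0,"wz": 0,"jaw": -1},{"tx": -0.43,"ty": -1,"tz": -1,"wx": 0,"wy": 0,"wz": 0,"jaw": -1},{"tx": -0.43,"ty": -1,"tz": 0,"wx": 0,"wy": 0,"wz": 0,"jaw": -1},{"tx": -0.43,"ty": -1,"tz": 0,"wx": 0,"wy": 0,"wz": 0,"jaw": -1},{"tx": 0,"ty": -1,"tz": 0,"wx": 0,"wy": 0,"wz": 0,"jaw": -1},{"tx": 0,"ty": -1,"tz": 0,"wx": 0,"wy": 0,"wz": 0,"jaw": -1},{"tx": 0,"ty": -1,"tz": 0,"wx": 0,"wy": 0,"wz": 0,"jaw": -1},{"tx": 0,"ty": -1,"tz": 0,"wx": 0,"wy": 0,"wz": 0,"jaw": -1},{"tx": 0,"ty": -1,"tz": 0,"wx": 0,"wy": 0,"wz": 0,"jaw": -1},{"tx": 0,"ty": -1,"tz": 0,"wx": 0,"wy": 0,"wz": 0,"jaw": -1}]}}

```text
clock: 5.0
tcp_pos: [0.4726, -0.0519, 0.3115]
ee_rot: [-0.0, 3.141, -0.0]
wrist_force: [-0.1, 0.1, 0.2]
gripper_width: -0.0001
```

```bash
python3 - <<'E'
from h import *
o=arm.get_obs();print(o["clock"],o["tcp_pos"],o["ee_rot"],o["gripper_width"],o["wrist_force"])
c=camera("wrist"); print(-R(c).T@np.array(c["tvec"]).ravel(),R(c)[2])
for k in ["hub","spindle","peg","open_tin","lid_top","ram_knob","press","turret"]:
    print(k,[(np.round(w(c,x["xyz"]),3).tolist(),round(x["confidence"],2)) for x in pinpoint(c,k)[:2]])
save(c,"w2.png")
E
```

```text
5.0 [ 0.47258762 -0.05188736  0.3114637 ] [-4.84089307e-04  3.14116953e+00 -1.77176477e-04] -0.00013314638335899578 [-0.08610684  0.06984539  0.1699678 ]
[ 0.39591818 -0.05259358  0.4534482 ] [ 3.03175373e-01  5.08226357e-05 -9.52934778e-01]
hub [([0.521, -0.033, 0.124], 0.73)]
spindle [([0.527, -0.026, 0.126], 0.78)]
peg [([0.488, -0.058, 0.143], 0.79)]
open_tin []
lid_top [([0.49, -0.061, 0.144], 0.39)]
ram_knob [([0.525, 0.064, 0.189], 0.6), ([0.658, -0.159, 0.017], 0.48)]
press [([0.527, -0.029, 0.001], 0.79), ([0.527, -0.023, 0.123], 0.62)]
turret [([0.519, -0.025, 0.003], 0.9), ([0.491, -0.06, 0.144], 0.74)]
```

View pics/w2.png

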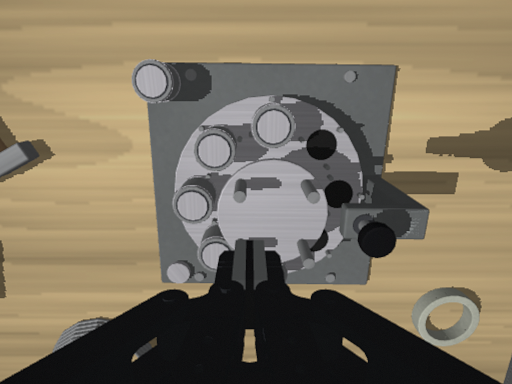

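The wrist view shows tins at (274,126), (214,150), (193,203) and (215,252), dark empty nests on the ram side, and the knob at (377,240). I'll zoom in to confirm which lid is proud.

```bash
python3 - <<'E'
from h import *
a=cv2.imread("pics/w2.png")[90:280,160:360]
b=cv2.imread("pics/scene.png")[155:245,205:305]
im=np.hstack([cv2.resize(a,(400,380),interpolation=2),cv2.resize(b,(400,380),interpolation=2)])
cv2.imwrite("pics/z.png",im)
c=camera("wrist"); ctr=np.array([.522,-.028])
yaw=0
for z in (.102,.111):
  print([np.round(px(c,[*(ctr+.09*np.array([np.cos(t),np.sin(t)])),z])).astype(int).tolist() for t in np.radians([0,-45,-90,-135])])
E
```

```text
[[268, 275], [215, 256], [190, 206], [212, 150]]
[[268, 279], [214, 259], [189, 208], [211, 152]]
```

View pics/z.png

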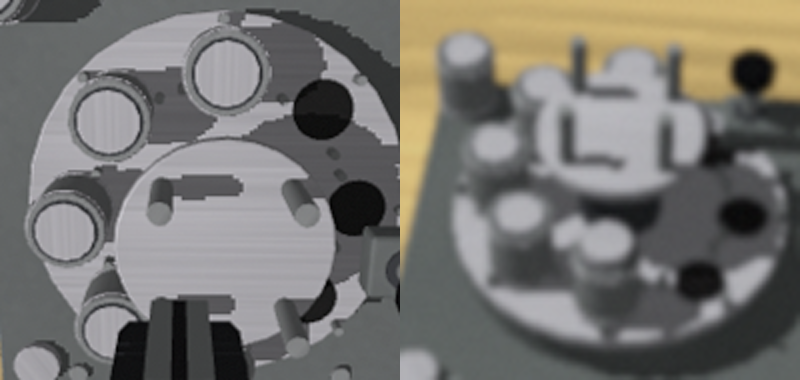

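Per the calibration, image-down in the wrist view is +x, so the 0° tin is hidden behind the gripper. In the scene zoom (607,240) it shows a stepped, taller lid, which agrees with the networks. I'll shift clear and confirm.

>>> {"api": "send_rows", "payload": {"deltas": [{"tx": -0.75,"ty": -0.8,"tz": 0,"wx": 0,"wy": 0,"wz": 0,"jaw": -1},{"tx": -0.75,"ty": -0.8,"tz": 0,"wx": 0,"wy": 0,"wz": 0,"jaw": -1},{"tx": -0.75,"ty": -0.8,"tz": 0,"wx": 0,"wy": 0,"wz": 0,"jaw": -1},{"tx": -0.75,"ty": 0,"tz": 0,"wx": 0,"wy": 0,"wz": 0,"jaw": -1},{"tx": -0.75,"ty": 0,"tz": 0,"wx": 0,"wy": 0,"wz": 0,"jaw": -1},{"tx": -0.75,"ty": 0,"tz": 0,"wx": 0,"wy": 0,"wz": 0,"jaw": -1},{"tx": 0,"ty": 0,"tz": 0,"wx": 0,"wy": 0,"wz": 0,"jaw": -1}]}}

```text
clock: 6.2
tcp_pos: [0.5636, -0.0987, 0.3109]
ee_rot: [0.002, -3.141, -0.0]
wrist_force: [-0.0, 0.0, -0.5]
gripper_width: 0.0002
```

```bash
python3 - <<'E'
from h import *
o=arm.get_obs();print(o["clock"],o["tcp_pos"],o["wrist_force"])
for n in ("wrist","scene"):
  c=camera(n)
  for k in ["hub","spindle","peg","open_tin","lid_top","ram_knob"]:
    print(k,[(np.round(w(c,x["xyz"]),3).tolist(),round(x["confidence"],2)) for x in pinpoint(c,k)[:2]])
  if n=="wrist":
    save(c,"w3.png")
    for t in (-45,45,135,225): print(t,px(c,[.522+.048*np.cos(np.radians(t)),-.028+.048*np.sin(np.radians(t)),.17]).round())
E
```

```text
6.2 [ 0.56357083 -0.0987003   0.31089664] [-0.03359009  0.00205472 -0.49378726]
hub [([0.521, -0.029, 0.128], 0.72), ([0.52, -0.024, 0.002], 0.71)]
spindle [([0.525, -0.027, 0.127], 0.57)]
peg [([0.489, -0.059, 0.144], 0.96), ([0.524, -0.027, 0.124], 0.5)]
open_tin [([0.612, -0.025, 0.049], 0.89)]
lid_top [([0.617, -0.027, 0.111], 0.7)]
ram_knob [([0.521, 0.063, 0.186], 0.56)]
-45 [291. 172.]
45 [368. 172.]
135 [377.  92.]
225 [295.  91.]
hub [([0.519, -0.026, 0.124], 0.91), ([0.522, -0.026, 0.001], 0.49)]
spindle [([0.52, -0.029, 0.127], 0.9)]
peg [([0.489, -0.062, 0.152], 0.96)]
open_tin [([0.613, -0.024, 0.051], 0.78)]
lid_top [([0.611, -0.032, 0.101], 0.3)]
ram_knob [([0.524, 0.064, 0.192], 0.58)]
```

View pics/w3.png

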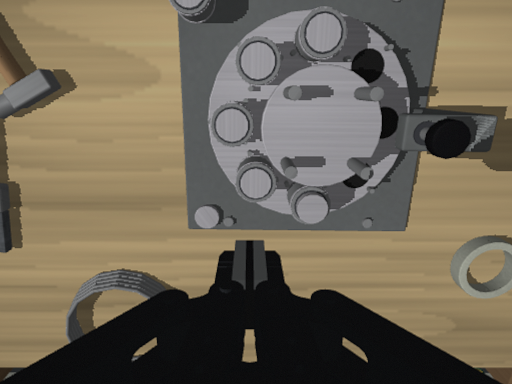

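The wrist view confirms it: the 0° tin at (312,207) has the different, proud lid. It is 2 clicks CCW from the ram. I'll descend beside the 315° peg, which stands at about (0.556,-0.062).

>>> {"api": "send_rows", "payload": {"deltas": [{"tx": 0,"ty": 0,"tz": 0.95,"wx": 0,"wy": 0,"wz": 0,"jaw": -1},{"tx": 0,"ty": 0,"tz": 0.95,"wx": 0,"wy": 0,"wz": 0,"jaw": -1},{"tx": 0,"ty": 0,"tz": 0.95,"wx": 0,"wy": 0,"wz": 0,"jaw": -1},{"tx": 0,"ty": 0,"tz": 0.95,"wx": 0,"wy": 0,"wz": 0,"jaw": -1},{"tx": 0,"ty": 0,"tz": 0.95,"wx": 0,"wy": 0,"wz": 0,"jaw": -1},{"tx": 0,"ty": 0,"tz": 0.95,"wx": 0,"wy": 0,"wz": 0,"jaw": -1},{"tx": 0,"ty": 0,"tz": 0.95,"wx": 0,"wy": 0,"wz": 0,"jaw": -1},{"tx": 0,"ty": 0,"tz": 0.95,"wx": 0,"wy": 0,"wz": 0,"jaw": -1},{"tx": 0,"ty": 0,"tz": 0.9,"wx": 0,"wy": 0,"wz": 0,"jaw": -1},{"tx": 0,"ty": 0,"tz": 0,"wx": 0,"wy": 0,"wz": 0,"jaw": -1}]}}

```text
clock: 7.9
tcp_pos: [0.5608, -0.0984, 0.1384]
ee_rot: [0.0, -3.136, -0.003]
wrist_force: [-0.1, 0.4, 0.3]
gripper_width: -0.0001
```

>>> {"api": "send_rows", "payload": {"deltas": [{"tx": 0,"ty": 0.1,"tz": 0,"wx": 0,"wy": 0,"wz": 0,"jaw": -1},{"tx": 0,"ty": 0.1,"tz": 0,"wx": 0,"wy": 0,"wz": 0,"jaw": -1},{"tx": 0,"ty": 0.1,"tz": 0,"wx": 0,"wy": 0,"wz": 0,"jaw": -1},{"tx": 0,"ty": 0.1,"tz": 0,"wx": 0,"wy": 0,"wz": 0,"jaw": -1},{"tx": 0,"ty": 0.1,"tz": 0,"wx": 0,"wy": 0,"wz": 0,"jaw": -1}]}}

```text
clock: 8.4
tcp_pos: [0.5629, -0.0889, 0.1418]
ee_rot: [-0.001, 3.141, -0.0]
wrist_force: [0.4, 0.5, 0.1]
gripper_width: -0.0004
```

>>> {"api": "send_rows", "payload": {"deltas": [{"tx": 0,"ty": 0.08,"tz": 0,"wx": 0,"wy": 0,"wz": 0,"jaw": -1},{"tx": 0,"ty": 0.08,"tz": 0,"wx": 0,"wy": 0,"wz": 0,"jaw": -1},{"tx": 0,"ty": 0.08,"tz": 0,"wx": 0,"wy": 0,"wz": 0,"jaw": -1},{"tx": 0,"ty": 0.08,"tz": 0,"wx": 0,"wy": 0,"wz": 0,"jaw": -1},{"tx": 0,"ty": 0.08,"tz": 0,"wx": 0,"wy": 0,"wz": 0,"jaw": -1}]}}

```text
clock: 8.9
tcp_pos: [0.5627, -0.0812, 0.1413]
ee_rot: [0.001, -3.142, 0.001]
wrist_force: [-0.4, -3.6, -0.7]
gripper_width: 0.0001
```

>>> {"api": "send_rows", "payload": {"deltas": [{"tx": 0,"ty": 0.08,"tz": 0,"wx": 0,"wy": 0,"wz": 0,"jaw": -1},{"tx": 0,"ty": 0.08,"tz": 0,"wx": 0,"wy": 0,"wz": 0,"jaw": -1},{"tx": 0,"ty": 0.08,"tz": 0,"wx": 0,"wy": 0,"wz": 0,"jaw": -1},{"tx": 0,"ty": 0.08,"tz": 0,"wx": 0,"wy": 0,"wz": 0,"jaw": -1},{"tx": 0,"ty": 0.08,"tz": 0,"wx": 0,"wy": 0,"wz": 0,"jaw": -1}]}}

```text
clock: 9.4
tcp_pos: [0.5647, -0.0768, 0.1417]
ee_rot: [-0.0, 3.135, -0.013]
wrist_force: [9.3, -15.7, -8.9]
gripper_width: 0.0002
```

```bash
python3 - <<'E'
from h import *
o=arm.get_obs();print(o["clock"],o["tcp_pos"],o["wrist_force"])
c=camera("wrist"); 
for n in ("hub","spindle","peg"): print(n,[(np.round(w(c,x["xyz"]),3).tolist(),round(x["confidence"],2)) for x in pinpoint(c,n)[:2]])
o=arm.get_obs();print(o["clock"],o["tcp_pos"],o["wrist_force"],o["torque"])
save({"pixels":cv2.resize(c["pixels"][60:360,100:500],(800,600))},"w4.png")
E
```

```text
9.4 [ 0.56471694 -0.07680739  0.14172584] [  9.26070107 -15.69978477  -8.87730482]
hub [([0.521, -0.029, 0.124], 0.82), ([0.524, -0.03, 0.004], 0.39)]
spindle [([0.525, -0.027, 0.125], 0.65)]
peg [([0.493, -0.064, 0.143], 0.83)]
9.6 [ 0.56502398 -0.07644795  0.14195277] [  8.53244927 -12.64608218  -7.11041975] [-2.03255657 -1.26266625 -0.08874348]
```

View pics/w4.png

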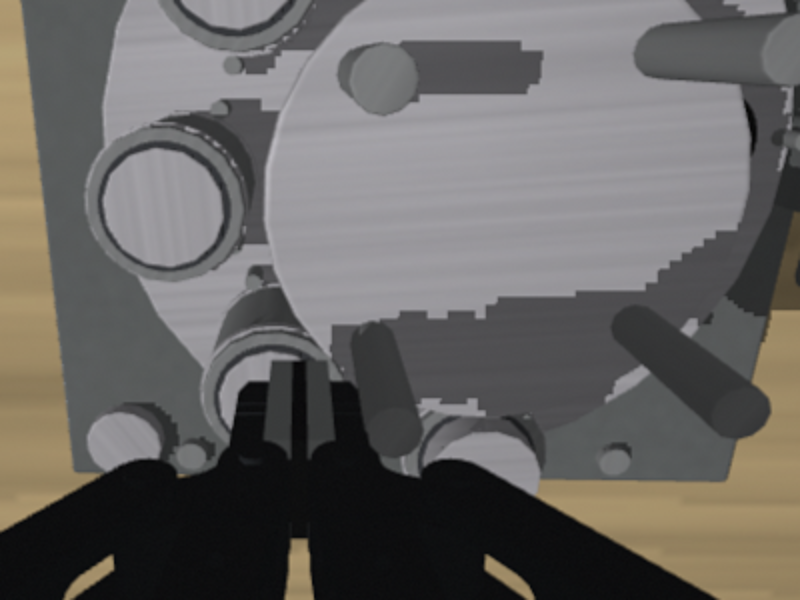

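The outside of the shut fingers meets the peg on a corner, and the reaction (+9 N in x) is partly radial. I'll back off, lift, and straddle the peg with part-open jaws so a flat inner pad does the pushing.

>>> {"api": "send_rows", "payload": {"deltas": [{"tx": 0,"ty": -0.15,"tz": 0,"wx": 0,"wy": 0,"wz": 0,"jaw": -1},{"tx": 0,"ty": -0.2,"tz": 0,"wx": 0,"wy": 0,"wz": 0,"jaw": -1},{"tx": 0,"ty": -0.2,"tz": 0,"wx": 0,"wy": 0,"wz": 0,"jaw": -1},{"tx": 0,"ty": 0,"tz": -1,"wx": 0,"wy": 0,"wz": 0,"jaw": -1},{"tx": 0,"ty": 0,"tz": -1,"wx": 0,"wy": 0,"wz": 0,"jaw": -1},{"tx": 0,"ty": 0,"tz": -1,"wx": 0,"wy": 0,"wz": 0,"jaw": -0.05},{"tx": 0,"ty": 0.75,"tz": 0,"wx": 0,"wy": 0,"wz": 0,"jaw": -0.05},{"tx": 0,"ty": 0.75,"tz": 0,"wx": 0,"wy": 0,"wz": 0,"jaw": -0.05},{"tx": 0,"ty": 0,"tz": 0,"wx": 0,"wy": 0,"wz": 0,"jaw": -0.05},{"tx": 0,"ty": 0,"tz": 0,"wx": 0,"wy": 0,"wz": 0,"jaw": -0.05}]}}

```text
clock: 10.6
tcp_pos: [0.5618, -0.0529, 0.1997]
ee_rot: [0.003, -3.139, -0.001]
wrist_force: [-0.4, 0.1, -1.0]
gripper_width: 0.0406
```

```bash
python3 - <<'E'
from h import *
o=arm.get_obs();print(o["clock"],o["tcp_pos"],o["ee_rot"],o["wrist_force"],o["gripper_width"])
c=camera("wrist"); 
for n in ("hub","peg","lid_top"): print(n,[(np.round(w(c,x["xyz"]),3).tolist(),round(x["confidence"],2)) for x in pinpoint(c,n)[:2]])
p=o["tcp_pos"]
for P in ([.556,-.062,.17],[.556,-.062,.125],[.490,-.062,.17],p): print(np.round((px(c,P)-[100,60])*2))
save({"pixels":cv2.resize(c["pixels"][60:360,100:500],(800,600))},"w5.png")
E
```

```text
10.6 [ 0.56183584 -0.05294024  0.19974009] [ 3.03839002e-03 -3.13900864e+00 -9.63785657e-04] [-0.37355701  0.07078708 -1.00160147] 0.040572734612176795
hub [([0.522, -0.029, 0.123], 0.72)]
peg [([0.49, -0.058, 0.146], 0.9)]
lid_top [([0.616, -0.026, 0.105], 0.96)]
[269. 322.]
[274. 273.]
[266.  80.]
[301. 392.]
```

View pics/w5.png

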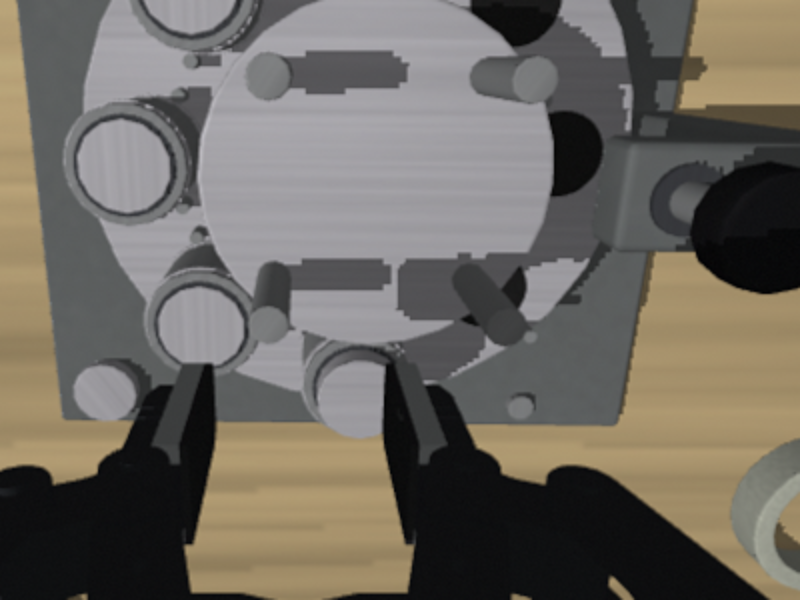

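The wrist view shows the turret unmoved, with the 315° peg's top at (268,322) exactly where projected. The earlier x force was friction, because a straight push slides at 45°. I'll turn the tool to the peg's tangent and follow the arc.

>>> {"api": "send_rows", "payload": {"deltas": [{"tx": -0.06,"ty": -0.1,"tz": 0,"wx": 0,"wy": 0,"wz": 0.9,"jaw": -0.05},{"tx": 0,"ty": 0,"tz": 0,"wx": 0,"wy": 0,"wz": 0.945,"jaw": -0.05},{"tx": 0,"ty": 0,"tz": 0,"wx": 0,"wy": 0,"wz": 0.945,"jaw": -0.05},{"tx": 0,"ty": 0,"tz": 0,"wx": 0,"wy": 0,"wz": 0.945,"jaw": -0.05},{"tx": 0,"ty": 0,"tz": 0,"wx": 0,"wy": 0,"wz": 0.945,"jaw": -0.05},{"tx": 0,"ty": 0,"tz": 0,"wx": 0,"wy": 0,"wz": 0.945,"jaw": -0.05},{"tx": 0,"ty": 0,"tz": 0,"wx": 0,"wy": 0,"wz": 0,"jaw": -0.05}]}}

```text
clock: 11.5
tcp_pos: [0.5638, -0.0564, 0.2011]
ee_rot: [-1.202, -2.902, 0.0]
wrist_force: [0.2, 0.5, 0.2]
gripper_width: 0.0401
```

```bash
python3 - <<'E'
from h import *
o=arm.get_obs();print(o["clock"],o["tcp_pos"],o["ee_rot"],o["wrist_force"],o["gripper_width"],o["q"])
M=cv2.Rodrigues(o["ee_rot"])[0]; print(M.round(3)); print(M.T@(np.array([.5635,-.0545,.140])-o["tcp_pos"])/.02)
E
```

```text
11.5 [ 0.56382446 -0.05638869  0.2011499 ] [-1.20209088e+00 -2.90229529e+00  1.17529089e-04] [0.18186965 0.50435091 0.22533923] 0.04009970103186169 [-2.99701902e-01  8.08585704e-02  1.79996973e+00 -5.86176765e-05
  1.26097160e+00 -1.08512877e+00]
[[-0.707  0.707 -0.   ]
 [ 0.707  0.707  0.   ]
 [ 0.    -0.    -1.   ]]
[0.07776314 0.05575429 3.05749899]
```

>>> {"api": "send_rows", "payload": {"deltas": [{"tx": 0.06,"ty": 0.04,"tz": 0.6,"wx": 0,"wy": 0,"wz": 0,"jaw": -0.05},{"tx": 0,"ty": 0,"tz": 0.6,"wx": 0,"wy": 0,"wz": 0,"jaw": -0.05},{"tx": 0,"ty": 0,"tz": 0.6,"wx": 0,"wy": 0,"wz": 0,"jaw": -0.05},{"tx": 0,"ty": 0,"tz": 0.6,"wx": 0,"wy": 0,"wz": 0,"jaw": -0.05},{"tx": 0,"ty": 0,"tz": 0.6,"wx": 0,"wy": 0,"wz": 0,"jaw": -0.05},{"tx": 0,"ty": 0,"tz": 0,"wx": 0,"wy": 0,"wz": 0,"jaw": -0.05}]}}

```text
clock: 12.1
tcp_pos: [0.5621, -0.0542, 0.1386]
ee_rot: [-1.2, -2.899, 0.001]
wrist_force: [-0.5, -0.6, -0.3]
gripper_width: 0.0406
```

>>> {"api": "send_rows", "payload": {"deltas": [{"tx": 0.013,"ty": 0.063,"tz": 0,"wx": 0,"wy": 0,"wz": -0.1875,"jaw": -0.05},{"tx": 0.013,"ty": 0.063,"tz": 0,"wx": 0,"wy": 0,"wz": -0.1875,"jaw": -0.05},{"tx": 0.013,"ty": 0.063,"tz": 0,"wx": 0,"wy": 0,"wz": -0.1875,"jaw": -0.05},{"tx": 0.013,"ty": 0.063,"tz": 0,"wx": 0,"wy": 0,"wz": -0.1875,"jaw": -0.05}]}}

```text
clock: 12.5
tcp_pos: [0.5663, -0.0508, 0.142]
ee_rot: [1.044, 2.963, -0.003]
wrist_force: [-4.6, -5.6, 3.5]
gripper_width: 0.0405
```

>>> {"api": "send_rows", "payload": {"deltas": [{"tx": 0.013,"ty": 0.063,"tz": 0,"wx": 0,"wy": 0,"wz": -0.1875,"jaw": -0.05},{"tx": 0.013,"ty": 0.063,"tz": 0,"wx": 0,"wy": 0,"wz": -0.1875,"jaw": -0.05},{"tx": 0.013,"ty": 0.063,"tz": 0,"wx": 0,"wy": 0,"wz": -0.1875,"jaw": -0.05}]}}

```text
clock: 12.8
tcp_pos: [0.5676, -0.0478, 0.142]
ee_rot: [-0.928, -3.001, 0.004]
wrist_force: [-4.8, -3.9, 4.5]
gripper_width: 0.041
```

Side force is about 6 N, as expected. I'll carry on.

>>> {"api": "send_rows", "payload": {"deltas": [{"tx": 0.013,"ty": 0.063,"tz": 0,"wx": 0,"wy": 0,"wz": -0.1875,"jaw": -0.05},{"tx": 0.013,"ty": 0.063,"tz": 0,"wx": 0,"wy": 0,"wz": -0.1875,"jaw": -0.05},{"tx": 0.013,"ty": 0.063,"tz": 0,"wx": 0,"wy": 0,"wz": -0.1875,"jaw": -0.05},{"tx": 0.013,"ty": 0.063,"tz": 0,"wx": 0,"wy": 0,"wz": -0.1875,"jaw": -0.05}]}}

```text
clock: 13.2
tcp_pos: [0.5697, -0.0426, 0.142]
ee_rot: [0.769, 3.046, -0.002]
wrist_force: [-2.6, -3.0, 3.2]
gripper_width: 0.0406
```

>>> {"api": "send_rows", "payload": {"deltas": [{"tx": 0.013,"ty": 0.063,"tz": 0,"wx": 0,"wy": 0,"wz": -0.1875,"jaw": -0.05},{"tx": 0.013,"ty": 0.063,"tz": 0,"wx": 0,"wy": 0,"wz": -0.1875,"jaw": -0.05},{"tx": 0.013,"ty": 0.063,"tz": 0,"wx": 0,"wy": 0,"wz": -0.1875,"jaw": -0.05},{"tx": 0.013,"ty": 0.063,"tz": 0,"wx": 0,"wy": 0,"wz": -0.1875,"jaw": -0.05}]}}

```text
clock: 13.6
tcp_pos: [0.5714, -0.0369, 0.1415]
ee_rot: [0.609, 3.081, -0.0]
wrist_force: [-1.4, -2.9, 3.2]
gripper_width: 0.0407
```

>>> {"api": "send_rows", "payload": {"deltas": [{"tx": 0.013,"ty": 0.063,"tz": 0,"wx": 0,"wy": 0,"wz": -0.1875,"jaw": -0.05},{"tx": 0.013,"ty": 0.063,"tz": 0,"wx": 0,"wy": 0,"wz": -0.1875,"jaw": -0.05},{"tx": 0.013,"ty": 0.063,"tz": 0,"wx": 0,"wy": 0,"wz": -0.1875,"jaw": -0.05}]}}

```text
clock: 13.9
tcp_pos: [0.5719, -0.0329, 0.1413]
ee_rot: [0.487, 3.103, 0.0]
wrist_force: [-0.8, -3.2, 1.3]
gripper_width: 0.0403
```

>>> {"api": "send_rows", "payload": {"deltas": [{"tx": 0.013,"ty": 0.063,"tz": 0,"wx": 0,"wy": 0,"wz": -0.1875,"jaw": -0.05},{"tx": 0.013,"ty": 0.063,"tz": 0,"wx": 0,"wy": 0,"wz": -0.1875,"jaw": -0.05},{"tx": 0.013,"ty": 0.063,"tz": 0,"wx": 0,"wy": 0,"wz": -0.1875,"jaw": -0.05}]}}

```text
clock: 14.2
tcp_pos: [0.572, -0.029, 0.1411]
ee_rot: [0.365, 3.12, 0.001]
wrist_force: [0.1, -1.7, 0.9]
gripper_width: 0.0404
```

```bash
python3 - <<'E'
from h import *
c=camera("wrist"); 
for n in ("hub","peg","lid_top"): print(n,[(np.round(w(c,x["xyz"]),3).tolist(),round(x["confidence"],2)) for x in pinpoint(c,n)[:2]])
o=arm.get_obs();print(o["clock"],o["tcp_pos"],o["ee_rot"],o["wrist_force"],o["gripper_width"])
E
```

```text
hub [([0.52, -0.033, 0.121], 0.79)]
peg [([0.511, -0.071, 0.14], 0.78)]
lid_top [([0.608, 0.014, 0.109], 0.7), ([0.52, -0.03, 0.004], 0.61)]
14.4 [ 0.57148324 -0.02867318  0.14072665] [-3.68443417e-01 -3.11854790e+00 -1.59030585e-03] [ 0.09914812  0.66928922 -0.52030401] 0.04077141670777641
```

>>> {"api": "send_rows", "payload": {"deltas": [{"tx": 0.013,"ty": 0.063,"tz": 0,"wx": 0,"wy": 0,"wz": -0.1875,"jaw": -0.05},{"tx": 0,"ty": 0,"tz": 0,"wx": 0,"wy": 0,"wz": 0,"jaw": -0.05},{"tx": 0,"ty": 0,"tz": 0,"wx": 0,"wy": 0,"wz": 0,"jaw": -0.05},{"tx": 0,"ty": 0,"tz": 0,"wx": 0,"wy": 0,"wz": 0,"jaw": -0.05}]}}

```text
clock: 14.8
tcp_pos: [0.572, -0.028, 0.1413]
ee_rot: [-0.328, -3.124, -0.0]
wrist_force: [0.4, 1.1, -1.3]
gripper_width: 0.0405
```

```bash
python3 - <<'E'
from h import *
c=camera("wrist"); 
for n in ("hub","peg","lid_top"): print(n,[(np.round(w(c,x["xyz"]),3).tolist(),round(x["confidence"],2)) for x in pinpoint(c,n)[:2]])
o=arm.get_obs();print(o["clock"],o["tcp_pos"],o["ee_rot"],o["wrist_force"],o["gripper_width"])
E
```

```text
hub [([0.522, -0.03, 0.124], 0.9)]
peg [([0.515, -0.074, 0.143], 0.63), ([0.524, -0.029, 0.126], 0.33)]
lid_top [([0.606, 0.019, 0.108], 0.76)]
15.0 [ 0.57201717 -0.02801226  0.14131042] [3.27953534e-01 3.12441198e+00 6.97864847e-05] [0.21263072 0.57431659 0.66052766] 0.040396582207602665
```

```bash
python3 - <<'E'
from h import *
c=camera("wrist"); 
print(arm.get_obs()["wrist_force"])
for t in (-45,-15,0): print(t,np.round((px(c,[.522+.048*np.cos(np.radians(t)),-.028+.048*np.sin(np.radians(t)),.17])-[100,60])*2), np.round((px(c,[.522+.048*np.cos(np.radians(t-90)),-.028+.048*np.sin(np.radians(t-90)),.17])-[100,60])*2))
save({"pixels":cv2.resize(c["pixels"][60:360,100:500],(800,600))},"w6.png")
E
```

```text
[ 0.21463453 -0.58252867  0.06052897]
-45 [115. 422.] [-4. 68.]
-15 [236. 456.] [-29. 208.]
0 [299. 452.] [-13. 275.]
```

View pics/w6.png

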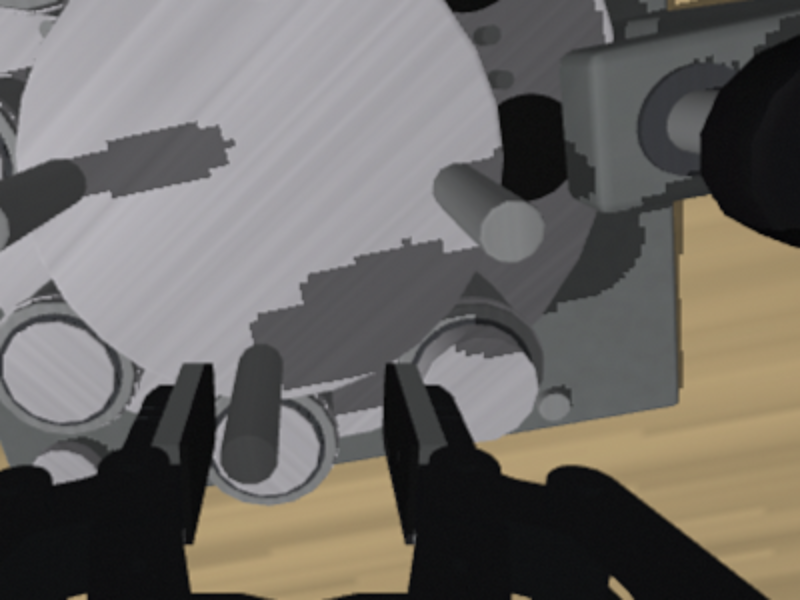

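The peg (250,460) stands free between the pads at about 33° of turn, past the crest and creeping on. I'll let it settle.

>>> {"api": "send_rows", "payload": {"deltas": [{"tx": 0,"ty": 0,"tz": 0,"wx": 0,"wy": 0,"wz": 0,"jaw": -0.05},{"tx": 0,"ty": 0,"tz": 0,"wx": 0,"wy": 0,"wz": 0,"jaw": -0.05},{"tx": 0,"ty": 0,"tz": 0,"wx": 0,"wy": 0,"wz": 0,"jaw": -0.05},{"tx": 0,"ty": 0,"tz": 0,"wx": 0,"wy": 0,"wz": 0,"jaw": -0.05},{"tx": 0,"ty": 0,"tz": 0,"wx": 0,"wy": 0,"wz": 0,"jaw": -0.05},{"tx": 0,"ty": 0,"tz": 0,"wx": 0,"wy": 0,"wz": 0,"jaw": -0.05},{"tx": 0,"ty": 0,"tz": 0,"wx": 0,"wy": 0,"wz": 0,"jaw": -0.05}]}}

```text
clock: 15.75
tcp_pos: [0.572, -0.028, 0.1413]
ee_rot: [-0.328, -3.124, 0.0]
wrist_force: [0.2, -0.3, 0.1]
gripper_width: 0.0405
```

```bash
cat >> h.py <<'E'
def ang():
    # turret turn from the lid and a dark-free check by networks, in wrist and top views
    o=[]
    for n in ("wrist","scene"):
        c=camera(n)
        for k,a0 in (("peg",-135),("lid_top",0)):
            for x in pinpoint(c,k)[:1]:
                p=w(c,x["xyz"])-[.522,-.028,0]; o.append((n,k,round(x["confidence"],2),round((np.degrees(np.arctan2(p[1],p[0]))-a0+180)%360-180,1),round(np.hypot(p[0],p[1]),3)))
    return o
E
python3 - <<'E'
from h import *
print(ang()); o=arm.get_obs();print(o["clock"],o["tcp_pos"],o["wrist_force"])
E
```

```text
[('wrist', 'peg', 0.7, np.float64(45.7), np.float64(0.048)), ('wrist', 'lid_top', 0.72, np.float64(42.6), np.float64(0.095)), ('scene', 'peg', 0.94, np.float64(47.1), np.float64(0.048)), ('scene', 'lid_top', 0.46, np.float64(44.1), np.float64(0.091))]
16.05 [ 0.57200402 -0.0280129   0.14129942] [-0.0956222   0.07754865  0.34751057]
```

The turret has clicked to 45°, all four estimates agreeing within 3°. Now the second click: close the free gap first, then push along the arc.

>>> {"api": "send_rows", "payload": {"deltas": [{"tx": 0.013,"ty": 0.063,"tz": 0,"wx": 0,"wy": 0,"wz": -0.1875,"jaw": -0.05},{"tx": 0.013,"ty": 0.063,"tz": 0,"wx": 0,"wy": 0,"wz": -0.1875,"jaw": -0.05},{"tx": 0.013,"ty": 0.063,"tz": 0,"wx": 0,"wy": 0,"wz": -0.1875,"jaw": -0.05},{"tx": 0.013,"ty": 0.063,"tz": 0,"wx": 0,"wy": 0,"wz": -0.1875,"jaw": -0.05},{"tx": 0.013,"ty": 0.063,"tz": 0,"wx": 0,"wy": 0,"wz": -0.1875,"jaw": -0.05},{"tx": 0.013,"ty": 0.063,"tz": 0,"wx": 0,"wy": 0,"wz": -0.1875,"jaw": -0.05},{"tx": 0.013,"ty": 0.063,"tz": 0,"wx": 0,"wy": 0,"wz": -0.1875,"jaw": -0.05},{"tx": 0.013,"ty": 0.063,"tz": 0,"wx": 0,"wy": 0,"wz": -0.1875,"jaw": -0.05},{"tx": 0.013,"ty": 0.063,"tz": 0,"wx": 0,"wy": 0,"wz": -0.1875,"jaw": -0.05},{"tx": 0.013,"ty": 0.063,"tz": 0,"wx": 0,"wy": 0,"wz": -0.1875,"jaw": -0.05}]}}

```text
clock: 17.05
tcp_pos: [0.5706, -0.0152, 0.1413]
ee_rot: [-0.086, 3.14, 0.0]
wrist_force: [-0.1, -0.2, 0.4]
gripper_width: 0.0403
```

>>> {"api": "send_rows", "payload": {"deltas": [{"tx": 0.0,"ty": 0.063,"tz": 0,"wx": 0,"wy": 0,"wz": -0.1875,"jaw": -0.05},{"tx": 0.0,"ty": 0.063,"tz": 0,"wx": 0,"wy": 0,"wz": 0,"jaw": -0.05},{"tx": 0.0,"ty": 0.063,"tz": 0,"wx": 0,"wy": 0,"wz": 0,"jaw": -0.05},{"tx": 0.0,"ty": 0.063,"tz": 0,"wx": 0,"wy": 0,"wz": 0,"jaw": -0.05}]}}

```text
clock: 17.45
tcp_pos: [0.5704, -0.0126, 0.1412]
ee_rot: [-0.124, 3.139, -0.008]
wrist_force: [0.8, -8.1, -2.9]
gripper_width: 0.0404
```

>>> {"api": "send_rows", "payload": {"deltas": [{"tx": 0.004,"ty": 0.063,"tz": 0,"wx": 0,"wy": 0,"wz": 0,"jaw": -0.05},{"tx": 0.005,"ty": 0.063,"tz": 0,"wx": 0,"wy": 0,"wz": 0,"jaw": -0.05},{"tx": 0.006,"ty": 0.063,"tz": 0,"wx": 0,"wy": 0,"wz": 0,"jaw": -0.05},{"tx": 0.007,"ty": 0.063,"tz": 0,"wx": 0,"wy": 0,"wz": 0,"jaw": -0.05}]}}

```text
clock: 17.85
tcp_pos: [0.5703, -0.0065, 0.1415]
ee_rot: [-0.124, 3.137, -0.004]
wrist_force: [3.1, -5.9, -2.1]
gripper_width: 0.0406
```

>>> {"api": "send_rows", "payload": {"deltas": [{"tx": 0.009,"ty": 0.062,"tz": 0,"wx": 0,"wy": 0,"wz": 0,"jaw": -0.05},{"tx": 0.011,"ty": 0.062,"tz": 0,"wx": 0,"wy": 0,"wz": 0,"jaw": -0.05},{"tx": 0.012,"ty": 0.062,"tz": 0,"wx": 0,"wy": 0,"wz": 0,"jaw": -0.05},{"tx": 0.014,"ty": 0.061,"tz": 0,"wx": 0,"wy": 0,"wz": 0,"jaw": -0.05},{"tx": 0.015,"ty": 0.061,"tz": 0,"wx": 0,"wy": 0,"wz": 0,"jaw": -0.05}]}}

```text
clock: 18.35
tcp_pos: [0.5688, -0.0, 0.1418]
ee_rot: [-0.124, 3.136, -0.003]
wrist_force: [4.5, -3.8, -0.8]
gripper_width: 0.0406
```

>>> {"api": "send_rows", "payload": {"deltas": [{"tx": 0.017,"ty": 0.061,"tz": 0,"wx": 0,"wy": 0,"wz": 0,"jaw": -0.05},{"tx": 0.018,"ty": 0.06,"tz": 0,"wx": 0,"wy": 0,"wz": 0,"jaw": -0.05},{"tx": 0.02,"ty": 0.06,"tz": 0,"wx": 0,"wy": 0,"wz": 0,"jaw": -0.05},{"tx": 0.021,"ty": 0.06,"tz": 0,"wx": 0,"wy": 0,"wz": 0,"jaw": -0.05},{"tx": 0.022,"ty": 0.06,"tz": 0,"wx": 0,"wy": 0,"wz": 0,"jaw": -0.05}]}}

```text
clock: 18.85
tcp_pos: [0.565, 0.0069, 0.1413]
ee_rot: [0.124, -3.139, -0.0]
wrist_force: [1.8, -1.8, 0.9]
gripper_width: 0.0405
```

>>> {"api": "send_rows", "payload": {"deltas": [{"tx": 0.023,"ty": 0.059,"tz": 0,"wx": 0,"wy": 0,"wz": 0,"jaw": -0.05},{"tx": 0.023,"ty": 0.059,"tz": 0,"wx": 0,"wy": 0,"wz": 0,"jaw": -0.05}]}}

```text
clock: 19.05
tcp_pos: [0.5638, 0.0093, 0.1411]
ee_rot: [0.124, -3.138, -0.001]
wrist_force: [0.5, -0.1, 0.4]
gripper_width: 0.0406
```

```bash
python3 - <<'E'
from h import *
print(ang()); o=arm.get_obs();print(o["clock"],o["tcp_pos"],o["wrist_force"])
E
```

```text
[('wrist', 'peg', 0.61, np.float64(75.6), np.float64(0.047)), ('wrist', 'lid_top', 0.71, np.float64(71.4), np.float64(0.093)), ('scene', 'peg', 0.66, np.float64(-171.7), np.float64(0.365)), ('scene', 'lid_top', 0.54, np.float64(75.1), np.float64(0.088))]
19.35 [0.56371183 0.00920631 0.14090189] [ 0.93771438 -0.26726223 -0.21660227]
```

Now past the crest and springing ahead. I'll hold still and let it settle.

>>> {"api": "send_rows", "payload": {"deltas": [{"tx": 0,"ty": 0,"tz": 0,"wx": 0,"wy": 0,"wz": 0,"jaw": -0.05},{"tx": 0,"ty": 0,"tz": 0,"wx": 0,"wy": 0,"wz": 0,"jaw": -0.05},{"tx": 0,"ty": 0,"tz": 0,"wx": 0,"wy": 0,"wz": 0,"jaw": -0.05},{"tx": 0,"ty": 0,"tz": 0,"wx": 0,"wy": 0,"wz": 0,"jaw": -0.05},{"tx": 0,"ty": 0,"tz": 0,"wx": 0,"wy": 0,"wz": 0,"jaw": -0.05},{"tx": 0,"ty": 0,"tz": 0,"wx": 0,"wy": 0,"wz": 0,"jaw": -0.05},{"tx": 0,"ty": 0,"tz": 0,"wx": 0,"wy": 0,"wz": 0,"jaw": -0.05},{"tx": 0,"ty": 0,"tz": 0,"wx": 0,"wy": 0,"wz": 0,"jaw": -0.05},{"tx": 0,"ty": 0,"tz": 0,"wx": 0,"wy": 0,"wz": 0,"jaw": -0.05},{"tx": 0,"ty": 0,"tz": 0,"wx": 0,"wy": 0,"wz": 0,"jaw": -0.05}]}}

```text
clock: 20.35
tcp_pos: [0.5641, 0.0089, 0.1413]
ee_rot: [0.124, -3.139, 0.0]
wrist_force: [0.0, 0.4, -0.7]
gripper_width: 0.0402
```

```bash
python3 - <<'E'
from h import *
print(ang()); o=arm.get_obs();print(o["clock"],o["tcp_pos"],o["wrist_force"],o["q"])
c=camera("wrist")
for t in (30,45,60): print(t,np.round((px(c,[.522+.048*np.cos(np.radians(t)),-.028+.048*np.sin(np.radians(t)),.17])-[100,60])*2))
save({"pixels":cv2.resize(c["pixels"][60:360,100:500],(800,600))},"w7.png")
E
```

```text
[('wrist', 'peg', 0.66, np.float64(96.0), np.float64(0.051)), ('scene', 'peg', 0.62, np.float64(89.9), np.float64(0.049)), ('scene', 'lid_top', 0.66, np.float64(67.7), np.float64(0.003))]
20.65 [0.56415963 0.00894836 0.14130953] [ 0.31244587 -0.64367013 -0.93388926] [-1.85060849e-01  1.45965542e-01  1.84675250e+00  1.94935251e-05
  1.14882489e+00 -1.83478873e+00]
30 [238. 454.]
45 [290. 424.]
60 [334. 382.]
```

View pics/w7.png

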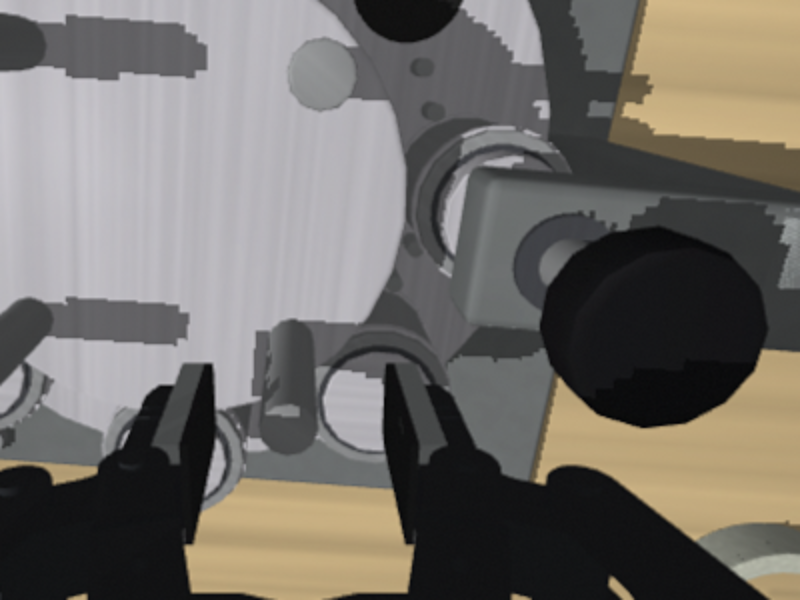

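The peg (288,428) matches the projection for a 90° turn and stands free of the pads. A tin shows under the ram's arm at (490,190). I'll lift, shut the jaws and go above the knob.

>>> {"api": "send_rows", "payload": {"deltas": [{"tx": 0,"ty": 0,"tz": -0.8,"wx": 0,"wy": 0,"wz": 0,"jaw": -0.05},{"tx": 0,"ty": 0,"tz": -1,"wx": 0,"wy": 0,"wz": 0,"jaw": -0.05},{"tx": 0,"ty": 0,"tz": -1,"wx": 0,"wy": 0,"wz": 0,"jaw": -0.05},{"tx": 0,"ty": 0,"tz": -1,"wx": 0,"wy": 0,"wz": 0,"jaw": -1},{"tx": 0,"ty": 0,"tz": -1,"wx": 0,"wy": 0,"wz": 0,"jaw": -1},{"tx": 0,"ty": 0,"tz": -0.5,"wx": 0,"wy": 0,"wz": 0,"jaw": -1},{"tx": 0.6,"ty": 0.95,"tz": 0,"wx": 0,"wy": 0,"wz": 0,"jaw": -1},{"tx": 0.6,"ty": 0.95,"tz": 0,"wx": 0,"wy": 0,"wz": 0,"jaw": -1},{"tx": 0.58,"ty": 0.95,"tz": 0,"wx": 0,"wy": 0,"wz": 0,"jaw": -1},{"tx": 0,"ty": 0,"tz": 0,"wx": 0,"wy": 0,"wz": 0,"jaw": -1},{"tx": 0,"ty": 0,"tz": 0,"wx": 0,"wy": 0,"wz": 0,"jaw": -1}]}}

```text
clock: 21.8
tcp_pos: [0.5238, 0.0634, 0.2472]
ee_rot: [0.126, -3.139, 0.001]
wrist_force: [0.5, -0.5, -0.6]
gripper_width: -0.0002
```

```bash
python3 - <<'E'
from h import *
o=arm.get_obs();print(o["clock"],o["tcp_pos"],o["wrist_force"],o["gripper_width"])
for n in ("wrist","scene"):
  c=camera(n)
  for k in ("ram_knob","lid_top","open_tin","peg","hub"): print(n,k,[(np.round(w(c,x["xyz"]),3).tolist(),round(x["confidence"],2)) for x in pinpoint(c,k)[:2]])
  if n=="wrist": a=c["pixels"]
  else: b=cv2.resize(c["pixels"][140:260,190:330],(448,384),interpolation=2)
save({"pixels":cv2.resize(np.hstack([a,b]),(800,320))},"w8.png")
E
```

```text
21.8 [0.5237684  0.06340538 0.24717128] [ 0.45456945 -0.50192567 -0.64230994] -0.00016557580440475982
wrist ram_knob [([0.523, 0.066, 0.188], 0.95)]
wrist lid_top [([0.526, 0.064, 0.105], 0.58)]
wrist open_tin [([0.522, 0.063, 0.049], 0.77)]
wrist peg [([0.56, -0.06, 0.142], 0.86)]
wrist hub [([0.522, -0.031, 0.125], 0.96)]
scene ram_knob [([0.524, 0.061, 0.195], 0.51)]
scene lid_top [([0.52, 0.061, 0.111], 0.48)]
scene open_tin [([0.523, 0.064, 0.049], 0.68)]
scene peg [([0.554, -0.061, 0.154], 0.93), ([0.523, -0.028, -0.0], 0.39)]
scene hub [([0.522, -0.029, 0.125], 0.64)]
```

View pics/w8.png

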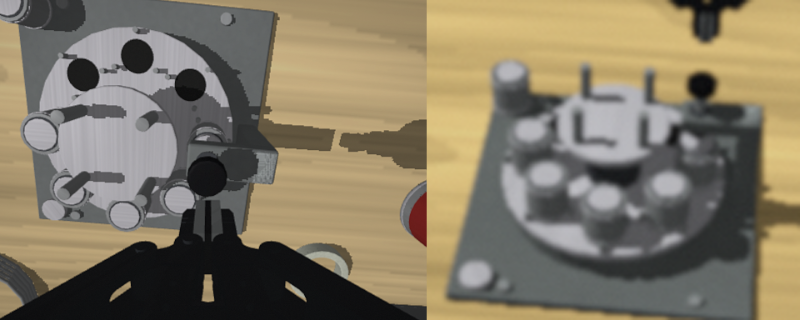

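The tin is under the ram: lid and knob agree within about 4 mm in both views, and the open nests are now on the far side. I'll go down on the knob, slowly, watching the force.

>>> {"api": "send_rows", "payload": {"deltas": [{"tx": 0,"ty": 0,"tz": 0.6,"wx": 0,"wy": 0,"wz": 0,"jaw": -1},{"tx": 0,"ty": 0,"tz": 0.6,"wx": 0,"wy": 0,"wz": 0,"jaw": -1},{"tx": 0,"ty": 0,"tz": 0.6,"wx": 0,"wy": 0,"wz": 0,"jaw": -1},{"tx": 0,"ty": 0,"tz": 0.4,"wx": 0,"wy": 0,"wz": 0,"jaw": -1},{"tx": 0,"ty": 0,"tz": 0.2,"wx": 0,"wy": 0,"wz": 0,"jaw": -1},{"tx": 0,"ty": 0,"tz": 0.1,"wx": 0,"wy": 0,"wz": 0,"jaw": -1},{"tx": 0,"ty": 0,"tz": 0,"wx": 0,"wy": 0,"wz": 0,"jaw": -1}]}}

```text
clock: 23.1
tcp_pos: [0.5242, 0.0629, 0.1972]
ee_rot: [-0.124, 3.139, -0.0]
wrist_force: [0.3, -0.9, -0.0]
gripper_width: 0.0001
```

>>> {"api": "send_rows", "payload": {"deltas": [{"tx": 0,"ty": 0,"tz": 0.05,"wx": 0,"wy": 0,"wz": 0,"jaw": -1},{"tx": 0,"ty": 0,"tz": 0.05,"wx": 0,"wy": 0,"wz": 0,"jaw": -1},{"tx": 0,"ty": 0,"tz": 0.05,"wx": 0,"wy": 0,"wz": 0,"jaw": -1},{"tx": 0,"ty": 0,"tz": 0.05,"wx": 0,"wy": 0,"wz": 0,"jaw": -1}]}}

```text
clock: 23.5
tcp_pos: [0.5243, 0.0629, 0.1934]
ee_rot: [-0.124, 3.139, -0.0]
wrist_force: [-0.0, -0.5, -0.3]
gripper_width: 0.0
```

>>> {"api": "send_rows", "payload": {"deltas": [{"tx": 0,"ty": 0,"tz": 0.05,"wx": 0,"wy": 0,"wz": 0,"jaw": -1},{"tx": 0,"ty": 0,"tz": 0.05,"wx": 0,"wy": 0,"wz": 0,"jaw": -1},{"tx": 0,"ty": 0,"tz": 0.05,"wx": 0,"wy": 0,"wz": 0,"jaw": -1},{"tx": 0,"ty": 0,"tz": 0.05,"wx": 0,"wy": 0,"wz": 0,"jaw": -1}]}}

```text
clock: 23.9
tcp_pos: [0.5242, 0.063, 0.1896]
ee_rot: [-0.124, 3.139, -0.0]
wrist_force: [-1.2, -0.6, 3.2]
gripper_width: -0.0
```

>>> {"api": "send_rows", "payload": {"deltas": [{"tx": 0,"ty": 0,"tz": 0.04,"wx": 0,"wy": 0,"wz": 0,"jaw": -1},{"tx": 0,"ty": 0,"tz": 0.04,"wx": 0,"wy": 0,"wz": 0,"jaw": -1},{"tx": 0,"ty": 0,"tz": 0.04,"wx": 0,"wy": 0,"wz": 0,"jaw": -1},{"tx": 0,"ty": 0,"tz": 0.04,"wx": 0,"wy": 0,"wz": 0,"jaw": -1}]}}

```text
clock: 24.3
tcp_pos: [0.5242, 0.0629, 0.1861]
ee_rot: [-0.124, 3.139, 0.0]
wrist_force: [-0.9, 0.1, 2.8]
gripper_width: 0.0
```

>>> {"api": "send_rows", "payload": {"deltas": [{"tx": 0,"ty": 0,"tz": 0.04,"wx": 0,"wy": 0,"wz": 0,"jaw": -1},{"tx": 0,"ty": 0,"tz": 0.04,"wx": 0,"wy": 0,"wz": 0,"jaw": -1},{"tx": 0,"ty": 0,"tz": 0.04,"wx": 0,"wy": 0,"wz": 0,"jaw": -1},{"tx": 0,"ty": 0,"tz": 0.04,"wx": 0,"wy": 0,"wz": 0,"jaw": -1}]}}

```text
clock: 24.7
tcp_pos: [0.5242, 0.063, 0.1829]
ee_rot: [-0.124, 3.139, -0.0]
wrist_force: [-1.5, 0.2, 4.1]
gripper_width: -0.0001
```

>>> {"api": "send_rows", "payload": {"deltas": [{"tx": 0,"ty": 0,"tz": 0.04,"wx": 0,"wy": 0,"wz": 0,"jaw": -1},{"tx": 0,"ty": 0,"tz": 0.04,"wx": 0,"wy": 0,"wz": 0,"jaw": -1},{"tx": 0,"ty": 0,"tz": 0.04,"wx": 0,"wy": 0,"wz": 0,"jaw": -1},{"tx": 0,"ty": 0,"tz": 0.04,"wx": 0,"wy": 0,"wz": 0,"jaw": -1}]}}

```text
clock: 25.1
tcp_pos: [0.5242, 0.063, 0.1797]
ee_rot: [-0.124, 3.139, -0.0]
wrist_force: [-1.5, 0.3, 5.1]
gripper_width: 0.0
```

>>> {"api": "send_rows", "payload": {"deltas": [{"tx": 0,"ty": 0,"tz": 0.04,"wx": 0,"wy": 0,"wz": 0,"jaw": -1},{"tx": 0,"ty": 0,"tz": 0.04,"wx": 0,"wy": 0,"wz": 0,"jaw": -1},{"tx": 0,"ty": 0,"tz": 0.04,"wx": 0,"wy": 0,"wz": 0,"jaw": -1},{"tx": 0,"ty": 0,"tz": 0.04,"wx": 0,"wy": 0,"wz": 0,"jaw": -1}]}}

```text
clock: 25.5
tcp_pos: [0.5243, 0.0629, 0.1778]
ee_rot: [0.124, -3.139, 0.0]
wrist_force: [-5.6, -0.4, 11.7]
gripper_width: -0.0002
```

>>> {"api": "send_rows", "payload": {"deltas": [{"tx": 0,"ty": 0,"tz": 0.04,"wx": 0,"wy": 0,"wz": 0,"jaw": -1},{"tx": 0,"ty": 0,"tz": 0.04,"wx": 0,"wy": 0,"wz": 0,"jaw": -1},{"tx": 0,"ty": 0,"tz": 0.04,"wx": 0,"wy": 0,"wz": 0,"jaw": -1}]}}

```text
clock: 25.8
tcp_pos: [0.5243, 0.0629, 0.1754]
ee_rot: [0.124, -3.139, 0.0]
wrist_force: [-6.0, -0.4, 11.8]
gripper_width: 0.0
```

Lid met near z 0.179, so home should be near 0.169. Force is 12 N, as expected.

>>> {"api": "send_rows", "payload": {"deltas": [{"tx": 0,"ty": 0,"tz": 0.04,"wx": 0,"wy": 0,"wz": 0,"jaw": -1},{"tx": 0,"ty": 0,"tz": 0.04,"wx": 0,"wy": 0,"wz": 0,"jaw": -1},{"tx": 0,"ty": 0,"tz": 0.04,"wx": 0,"wy": 0,"wz": 0,"jaw": -1},{"tx": 0,"ty": 0,"tz": 0.04,"wx": 0,"wy": 0,"wz": 0,"jaw": -1}]}}

```text
clock: 26.2
tcp_pos: [0.5243, 0.0629, 0.1723]
ee_rot: [0.124, -3.139, 0.0]
wrist_force: [-6.0, -0.5, 12.3]
gripper_width: 0.0002
```

>>> {"api": "send_rows", "payload": {"deltas": [{"tx": 0,"ty": 0,"tz": 0.03,"wx": 0,"wy": 0,"wz": 0,"jaw": -1},{"tx": 0,"ty": 0,"tz": 0.03,"wx": 0,"wy": 0,"wz": 0,"jaw": -1},{"tx": 0,"ty": 0,"tz": 0,"wx": 0,"wy": 0,"wz": 0,"jaw": -1}]}}

```text
clock: 26.5
tcp_pos: [0.5243, 0.0629, 0.171]
ee_rot: [0.124, -3.139, 0.0]
wrist_force: [-7.0, 0.7, 10.8]
gripper_width: 0.0003
```

>>> {"api": "send_rows", "payload": {"deltas": [{"tx": 0,"ty": 0,"tz": 0.025,"wx": 0,"wy": 0,"wz": 0,"jaw": -1},{"tx": 0,"ty": 0,"tz": 0.025,"wx": 0,"wy": 0,"wz": 0,"jaw": -1},{"tx": 0,"ty": 0,"tz": 0,"wx": 0,"wy": 0,"wz": 0,"jaw": -1}]}}

```text
clock: 26.8
tcp_pos: [0.5243, 0.0629, 0.1701]
ee_rot: [0.124, -3.139, 0.0]
wrist_force: [-5.6, -0.1, 11.4]
gripper_width: 0.0004
```

>>> {"api": "send_rows", "payload": {"deltas": [{"tx": 0,"ty": 0,"tz": 0.025,"wx": 0,"wy": 0,"wz": 0,"jaw": -1},{"tx": 0,"ty": 0,"tz": 0.025,"wx": 0,"wy": 0,"wz": 0,"jaw": -1},{"tx": 0,"ty": 0,"tz": 0,"wx": 0,"wy": 0,"wz": 0,"jaw": -1}]}}

```text
clock: 27.1
tcp_pos: [0.5243, 0.0629, 0.1696]
ee_rot: [0.124, -3.139, 0.0]
wrist_force: [-7.2, 0.1, 14.6]
gripper_width: 0.0001
```

>>> {"api": "send_rows", "payload": {"deltas": [{"tx": 0,"ty": 0,"tz": 0.025,"wx": 0,"wy": 0,"wz": 0,"jaw": -1},{"tx": 0,"ty": 0,"tz": 0,"wx": 0,"wy": 0,"wz": 0,"jaw": -1}]}}

```text
clock: 27.3
tcp_pos: [0.5243, 0.0629, 0.1693]
ee_rot: [0.124, -3.139, 0.0]
wrist_force: [-9.2, 0.4, 16.6]
gripper_width: 0.0
```

Force is rising while travel stalls, so the lid has bottomed. One small step more for certainty.

>>> {"api": "send_rows", "payload": {"deltas": [{"tx": 0,"ty": 0,"tz": 0.02,"wx": 0,"wy": 0,"wz": 0,"jaw": -1},{"tx": 0,"ty": 0,"tz": 0,"wx": 0,"wy": 0,"wz": 0,"jaw": -1},{"tx": 0,"ty": 0,"tz": 0,"wx": 0,"wy": 0,"wz": 0,"jaw": -1}]}}

```text
clock: 27.6
tcp_pos: [0.5243, 0.063, 0.1692]
ee_rot: [0.124, -3.139, 0.001]
wrist_force: [-9.2, -0.5, 17.0]
gripper_width: -0.0002
```

>>> {"api": "send_rows", "payload": {"deltas": [{"tx": 0,"ty": 0,"tz": -0.1,"wx": 0,"wy": 0,"wz": 0,"jaw": -1},{"tx": 0,"ty": 0,"tz": -0.15,"wx": 0,"wy": 0,"wz": 0,"jaw": -1},{"tx": 0,"ty": 0,"tz": -0.15,"wx": 0,"wy": 0,"wz": 0,"jaw": -1},{"tx": 0,"ty": 0,"tz": -0.2,"wx": 0,"wy": 0,"wz": 0,"jaw": -1},{"tx": 0,"ty": 0,"tz": -0.2,"wx": 0,"wy": 0,"wz": 0,"jaw": -1},{"tx": 0,"ty": 0,"tz": -0.3,"wx": 0,"wy": 0,"wz": 0,"jaw": -1},{"tx": 0,"ty": 0,"tz": -0.5,"wx": 0,"wy": 0,"wz": 0,"jaw": -1},{"tx": 0,"ty": 0,"tz": -1,"wx": 0,"wy": 0,"wz": 0,"jaw": -1},{"tx": 0,"ty": 0,"tz": -1,"wx": 0,"wy": 0,"wz": 0,"jaw": -1},{"tx": 0,"ty": 0,"tz": -1,"wx": 0,"wy": 0,"wz": 0,"jaw": -1},{"tx": 0,"ty": 0,"tz": 0,"wx": 0,"wy": 0,"wz": 0,"jaw": -1}]}}

```text
clock: 28.7
tcp_pos: [0.5257, 0.0628, 0.2621]
ee_rot: [-0.124, 3.133, -0.001]
wrist_force: [-0.3, -0.8, 1.2]
gripper_width: 0.0002
```

```bash
python3 - <<'E'
from h import *
o=arm.get_obs();print(o["clock"],o["tcp_pos"],o["wrist_force"])
for n in ("wrist","scene"):
  c=camera(n)
  for k in ("ram_knob","lid_top","open_tin","peg"): print(n,k,[(np.round(w(c,x["xyz"]),3).tolist(),round(x["confidence"],2)) for x in pinpoint(c,k)[:2]])
  if n=="wrist": a=c["pixels"]
  else: b=cv2.resize(c["pixels"][140:260,190:330],(448,384),interpolation=2)
save({"pixels":cv2.resize(np.hstack([a,b]),(800,320))},"w9.png")
E
```

```text
28.7 [0.52568927 0.06284979 0.26212276] [-0.26248416 -0.84790277  1.17305531]
wrist ram_knob [([0.524, 0.061, 0.187], 0.81)]
wrist lid_top [([0.523, 0.066, 0.048], 0.71), ([0.528, 0.063, 0.099], 0.64)]
wrist open_tin [([0.522, 0.063, 0.051], 0.63)]
wrist peg [([0.523, 0.062, 0.189], 0.6), ([0.559, -0.06, 0.144], 0.56)]
scene ram_knob [([0.524, 0.061, 0.195], 0.53)]
scene lid_top [([0.525, 0.063, 0.104], 0.53)]
scene open_tin [([0.524, 0.067, 0.053], 0.81), ([0.519, -0.028, 0.126], 0.16)]
scene peg [([0.388, -0.444, 0.002], 0.61), ([0.556, -0.061, 0.15], 0.58)]
```

View pics/w9.png

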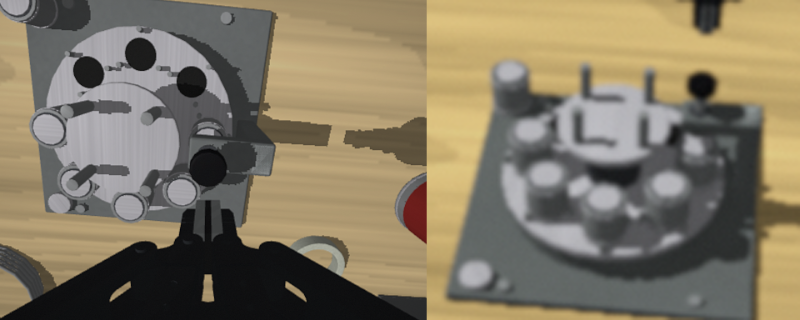

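The ram has risen, and the tin still stands under it. The networks' lid height (99 to 104 mm) is too coarse to be sure. There's plenty of time, so I'll press lightly again: if the lid is home, the foot must not meet it until about z 0.170.

>>> {"api": "send_rows", "payload": {"deltas": [{"tx": 0.06,"ty": 0,"tz": 0.9,"wx": 0,"wy": 0,"wz": 0,"jaw": -1},{"tx": 0,"ty": 0,"tz": 0.9,"wx": 0,"wy": 0,"wz": 0,"jaw": -1},{"tx": 0,"ty": 0,"tz": 0.8,"wx": 0,"wy": 0,"wz": 0,"jaw": -1},{"tx": 0,"ty": 0,"tz": 0.5,"wx": 0,"wy": 0,"wz": 0,"jaw": -1},{"tx": 0,"ty": 0,"tz": 0.2,"wx": 0,"wy": 0,"wz": 0,"jaw": -1},{"tx": 0,"ty": 0,"tz": 0.15,"wx": 0,"wy": 0,"wz": 0,"jaw": -1},{"tx": 0,"ty": 0,"tz": 0.15,"wx": 0,"wy": 0,"wz": 0,"jaw": -1},{"tx": 0,"ty": 0,"tz": 0.15,"wx": 0,"wy": 0,"wz": 0,"jaw": -1},{"tx": 0,"ty": 0,"tz": 0.15,"wx": 0,"wy": 0,"wz": 0,"jaw": -1},{"tx": 0,"ty": 0,"tz": 0.1,"wx": 0,"wy": 0,"wz": 0,"jaw": -1},{"tx": 0,"ty": 0,"tz": 0.1,"wx": 0,"wy": 0,"wz": 0,"jaw": -1},{"tx": 0,"ty": 0,"tz": 0,"wx": 0,"wy": 0,"wz": 0,"jaw": -1}]}}

```text
clock: 30.4
tcp_pos: [0.5233, 0.0629, 0.1769]
ee_rot: [-0.124, 3.138, -0.0]
wrist_force: [-0.3, 0.6, 4.0]
gripper_width: 0.0003
```

>>> {"api": "send_rows", "payload": {"deltas": [{"tx": 0,"ty": 0,"tz": 0.08,"wx": 0,"wy": 0,"wz": 0,"jaw": -1},{"tx": 0,"ty": 0,"tz": 0.08,"wx": 0,"wy": 0,"wz": 0,"jaw": -1},{"tx": 0,"ty": 0,"tz": 0,"wx": 0,"wy": 0,"wz": 0,"jaw": -1}]}}

```text
clock: 30.7
tcp_pos: [0.5233, 0.0628, 0.1736]
ee_rot: [-0.124, 3.138, -0.0]
wrist_force: [0.1, 0.4, 4.2]
gripper_width: -0.0001
```

>>> {"api": "send_rows", "payload": {"deltas": [{"tx": 0,"ty": 0,"tz": 0.05,"wx": 0,"wy": 0,"wz": 0,"jaw": -1},{"tx": 0,"ty": 0,"tz": 0.05,"wx": 0,"wy": 0,"wz": 0,"jaw": -1},{"tx": 0,"ty": 0,"tz": 0,"wx": 0,"wy": 0,"wz": 0,"jaw": -1}]}}

```text
clock: 31.0
tcp_pos: [0.5233, 0.0628, 0.1717]
ee_rot: [-0.124, 3.138, -0.0]
wrist_force: [1.2, 1.0, 4.4]
gripper_width: -0.0005
```

>>> {"api": "send_rows", "payload": {"deltas": [{"tx": 0,"ty": 0,"tz": 0.04,"wx": 0,"wy": 0,"wz": 0,"jaw": -1},{"tx": 0,"ty": 0,"tz": 0.04,"wx": 0,"wy": 0,"wz": 0,"jaw": -1},{"tx": 0,"ty": 0,"tz": 0,"wx": 0,"wy": 0,"wz": 0,"jaw": -1}]}}

```text
clock: 31.3
tcp_pos: [0.5233, 0.0628, 0.1706]
ee_rot: [-0.124, 3.138, -0.0]
wrist_force: [-0.2, -0.1, 6.7]
gripper_width: 0.0004
```

>>> {"api": "send_rows", "payload": {"deltas": [{"tx": 0,"ty": 0,"tz": 0.03,"wx": 0,"wy": 0,"wz": 0,"jaw": -1},{"tx": 0,"ty": 0,"tz": 0,"wx": 0,"wy": 0,"wz": 0,"jaw": -1},{"tx": 0,"ty": 0,"tz": 0,"wx": 0,"wy": 0,"wz": 0,"jaw": -1}]}}

```text
clock: 31.6
tcp_pos: [0.5234, 0.0628, 0.1703]
ee_rot: [-0.124, 3.138, -0.0]
wrist_force: [-1.1, 0.5, 7.7]
gripper_width: -0.0
```

The foot now meets the lid at about 0.171, roughly 9 mm lower than at first. I'll press to about 17 N again to finish.

>>> {"api": "send_rows", "payload": {"deltas": [{"tx": 0,"ty": 0,"tz": 0.03,"wx": 0,"wy": 0,"wz": 0,"jaw": -1},{"tx": 0,"ty": 0,"tz": 0.03,"wx": 0,"wy": 0,"wz": 0,"jaw": -1},{"tx": 0,"ty": 0,"tz": 0,"wx": 0,"wy": 0,"wz": 0,"jaw": -1},{"tx": 0,"ty": 0,"tz": 0,"wx": 0,"wy": 0,"wz": 0,"jaw": -1}]}}

```text
clock: 32.0
tcp_pos: [0.5234, 0.0629, 0.1698]
ee_rot: [-0.124, 3.138, -0.0]
wrist_force: [-2.7, 0.3, 12.4]
gripper_width: 0.0
```

>>> {"api": "send_rows", "payload": {"deltas": [{"tx": 0,"ty": 0,"tz": 0.03,"wx": 0,"wy": 0,"wz": 0,"jaw": -1},{"tx": 0,"ty": 0,"tz": 0.03,"wx": 0,"wy": 0,"wz": 0,"jaw": -1},{"tx": 0,"ty": 0,"tz": 0,"wx": 0,"wy": 0,"wz": 0,"jaw": -1},{"tx": 0,"ty": 0,"tz": 0,"wx": 0,"wy": 0,"wz": 0,"jaw": -1}]}}

```text
clock: 32.4
tcp_pos: [0.5234, 0.0628, 0.1693]
ee_rot: [-0.124, 3.138, -0.001]
wrist_force: [-5.3, 0.5, 15.4]
gripper_width: 0.0001
```

>>> {"api": "send_rows", "payload": {"deltas": [{"tx": 0,"ty": 0,"tz": 0.03,"wx": 0,"wy": 0,"wz": 0,"jaw": -1},{"tx": 0,"ty": 0,"tz": 0.02,"wx": 0,"wy": 0,"wz": 0,"jaw": -1},{"tx": 0,"ty": 0,"tz": 0,"wx": 0,"wy": 0,"wz": 0,"jaw": -1},{"tx": 0,"ty": 0,"tz": 0,"wx": 0,"wy": 0,"wz": 0,"jaw": -1}]}}

```text
clock: 32.8
tcp_pos: [0.5235, 0.0628, 0.1689]
ee_rot: [-0.124, 3.139, -0.001]
wrist_force: [-7.7, 1.0, 18.7]
gripper_width: -0.0003
```

>>> {"api": "send_rows", "payload": {"deltas": [{"tx": 0,"ty": 0,"tz": -0.1,"wx": 0,"wy": 0,"wz": 0,"jaw": -1},{"tx": 0,"ty": 0,"tz": -0.15,"wx": 0,"wy": 0,"wz": 0,"jaw": -1},{"tx": 0,"ty": 0,"tz": -0.15,"wx": 0,"wy": 0,"wz": 0,"jaw": -1},{"tx": 0,"ty": 0,"tz": -0.2,"wx": 0,"wy": 0,"wz": 0,"jaw": -1},{"tx": 0,"ty": 0,"tz": -0.2,"wx": 0,"wy": 0,"wz": 0,"jaw": -1},{"tx": 0,"ty": 0,"tz": -0.3,"wx": 0,"wy": 0,"wz": 0,"jaw": -1},{"tx": 0,"ty": 0,"tz": -0.5,"wx": 0,"wy": 0,"wz": 0,"jaw": -1},{"tx": 0,"ty": 0,"tz": -1,"wx": 0,"wy": 0,"wz": 0,"jaw": -1},{"tx": 0,"ty": 0,"tz": -1,"wx": 0,"wy": 0,"wz": 0,"jaw": -1},{"tx": 0,"ty": 0,"tz": -1,"wx": 0,"wy": 0,"wz": 0,"jaw": -1},{"tx": 0,"ty": 0,"tz": 0,"wx": 0,"wy": 0,"wz": 0,"jaw": -1},{"tx": 0,"ty": 0,"tz": 0,"wx": 0,"wy": 0,"wz": 0,"jaw": -1}]}}

```text
clock: 34.0
tcp_pos: [0.5224, 0.0629, 0.2574]
ee_rot: [0.124, -3.138, -0.0]
wrist_force: [0.7, -0.3, -0.9]
gripper_width: 0.0003
```

```bash
python3 - <<'E'
from h import *
o=arm.get_obs();print(o["clock"],o["tcp_pos"],o["wrist_force"])
for n in ("wrist","top"):
  c=camera(n)
  for k in ("ram_knob","lid_top","open_tin"): print(n,k,[(np.round(w(c,x["xyz"]),3).tolist(),round(x["confidence"],2)) for x in pinpoint(c,k)[:2]])
print(arm.close_job())
E
```

```text
34.0 [0.52243221 0.06286594 0.25740381] [ 0.72728333 -0.34816059 -0.90585705]
wrist ram_knob [([0.521, 0.06, 0.19], 0.81)]
wrist lid_top [([0.525, 0.066, 0.097], 0.57)]
wrist open_tin [([0.523, 0.063, 0.048], 0.58)]
top ram_knob []
top lid_top [([0.52, 0.062, 0.052], 0.59), ([0.52, -0.028, 0.001], 0.17)]
top open_tin [([0.66, -0.16, 0.014], 0.73), ([0.556, -0.06, 0.152], 0.64)]
the job is handed in; nothing more can be done
None
```

The proud-lidded tin was 2 clicks from the ram. I turned the turret there one click at a time, pressed the lid home, let the ram rise and handed the job in at about 34 s; no verdict is reported.

**Turret:** My first push, with shut fingers, met about 18 N of side force, much of it radial. I backed off and the turret was still in its notch. I then straddled one peg with half-open jaws and followed its arc. My readings stayed under about 9 N there, and the turret settled in each notch on its own before I went on.

**Lid:** I pressed the knob to about 17 N, then pressed again to 19 N as a check. On the second press the foot met the lid about 9 mm lower than at first, and force rose past 14 N without the lid giving.

**Last checks:**
- **Ram:** the wrist view puts the knob at z 0.190 m, so the ram is up.
- **Tin:** the wrist view has the tin under the ram, about 4 mm from the knob horizontally, which is within the networks' error.
- **Gripper:** it is well clear of the press, with wrist force about zero.

**Disagreements:**
- **Lid height:** the networks' estimates, 97 to 104 mm, are too coarse to confirm the lid to 1 mm. I relied on the force and travel of the second press for that.
- **Top view:** its last results were unreliable; it missed the knob and put the tin and lid in wrong places.

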